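# Rock the pendulum gauge on the humped stud

## Robot

A 6-joint arm with a two-finger parallel gripper is mounted at the origin on the work surface. World frame = base frame: x ahead of the robot, y to its left, z up, the work surface at z = 0. Lengths are in m, angles in rad, forces in N, time in s.
With the tool pointing down it reaches from about 0.35 to 0.975 m from the base axis. Payload 4.9 kg.
Tool frame: the origin (TCP) lies at the very end of the fingers, on their centre line; the grasp point (between the pads) lies 19 mm behind it; z points along the fingers, y is the direction in which the jaws open and shut (so a half turn about z gives the same grasp; the last joint's range is limited). The gripper opens to 85 mm and grips with 20 to 120 N. Pads are 22 mm wide; open, the fingers measure 114 mm over their backs; the gripper's body (76 mm by 85 mm) begins 54 mm behind the grasp point. The pads swing forward as they close: fully open they stand 13 mm farther back than shut.
Start: joints at [1.22, 0.053, 1.613, -0, 1.476, -0.119], TCP at [0.144, 0.608, 0.199] pointing down, gripper open.
Joint ranges: [-3.01, 3.01], [-1.01, 2.22], [0.06, 2.58], [-1.02, 4.17], [0.09, 2.62], [-3.14, 3.14]. Speed limits (rad/s): [2.57, 2.57, 3.14, 3.14, 3.14, 3.14].

## Interface

Orientations are given as a unit quaternion [w, x, y, z].
In Python, from plant import state, eyes, job_done gives the robot as it stands.
- The arm moves only by the tool apply_moves, never from a script. Its argument "commands" is a list of rows, each an object with "linear": the shift along the tool's x, y, z in m, a list of three; "delta_rot": the turn, a rotation vector about the tool's x, y, z in degrees, a list of three; "fingers": the closure in counts, from 0 (fully open) to 255 (shut). In form: [{"linear": [x, y, z], "delta_rot": [wx, wy, wz], "fingers": fingers}, ...]. A call has exactly 8 rows; each row is the pose to reach, as a shift and turn from the pose commanded when the call began, along the tool's axes at that moment; what a row does not reach only later rows make up. A row lasts 1/10 s, in which the tool goes at most 50 mm and 8.59 degrees, less where a joint would pass 70% of its speed; a pose out of reach is approached as far as the arm can. A call with a gripper value outside its range is refused whole. The fingers move at their own pace and stop on an object; the grip force is fixed at half the most. Time passes only in rows, so rows that repeat a pose let the fingers close, or fill a call up. It gives the time, the measured TCP pose, the force and the opening at its end, in the units of the state.
- state(): the state, without advancing time (a new reading comes with each control period).
- eyes.grab_frame(name): name is "scene" or "top"; returns the picture (420x560x3 uint8, red, green, blue); there is no depth.
- eyes.camera_params(name): a dict with "fx", "fy", "cx", "cy" (pixels), "position" and "rotation" of the camera in the world. Camera axes: x right, y down, z forward; pixel columns grow to the right and rows downward; lengths in m; the calibration is good to about 2 mm. A picture is of the moment at which its call begins. camera_params takes no time and is no camera call.
- job_done(): hands the job in, once; it reports no verdict.
The state is a dict: "time": time; "joint_pos": joint angles; "joint_vel": joint speeds; "joint_efforts": joint torques, N m; "tool_pos": TCP position; "tool_rot": TCP orientation; "contact_force": force on the tool from outside, world axes, zero at the start; "ft_torque": the same for the moment, N m; "gripper_width": opening from 0.0 (shut) to 1.0 (fully open).
Only numpy, scipy, OpenCV 4.12 (cv2) and the standard library are available. Lean on these libraries where they do the work, as an engineer would, in place of code of your own. Each camera call takes 0.05 s, during which the arm holds its last target.

## Task

Turn the red knob clockwise (seen from above) as far as it goes, so that the jaw clamps the humped wooden stud. Then lift the pendulum gauge off its offcut by the black handle, stand the middle of its foot on the stud's rounded crown with the foot square across the ridge, and rock it sideways until the freely hanging pointer settles on the red mark. Finish holding it like that, with the gripper still closed on the handle and the foot resting lightly on the clamped stud; leave everything else in its place.

Things in the scene. Friction and masses are not known exactly. Their poses are not given: they have to be found in the camera images.
- knob (a joint): Turning angle of the red clamp knob, rad: 0 fully open to 1.3 at its stop, growing clockwise seen from above. It starts between 0 and 0.25. It pushes the jaw 5 mm per rad towards the stud and begins to squeeze at about 1.0, up to about 15 N at the stop; it takes 0.15 to 0.25 N m and stays where it is left.
- knob_grip (a point): Middle of the knob's upright red bar grip, on its vertical turning axis, 79 mm above the table. The bar is 54 mm long, 14 mm thick and 34 mm high (62 to 96 mm above the table) on a black disc 54 mm across. At joint value 0 the bar's length lies 0.65 rad counter-clockwise (seen from above) of this frame's x axis; the frame turns with the knob.
- vise: Fixed plywood base 270 x 130 x 15 mm lying on the table, its x axis along its length and away from the robot; origin on its underside, at the table. The knob's axis is at x = -95 mm; the aluminium jaw is between knob and stud; a fixed wooden fence, top 60 mm above the table, has its face at x = +75 mm.
- jaw: Spring-backed sliding clamp jaw of the vise, 70 mm wide, top 54 mm above the table; moves along the vise's x axis towards the stud. Origin at the foot of its rubber-faced front.
- stud: Loose humped wooden stud block, 80 (x) x 70 (y) mm, on the vise base between jaw and fence with 5 mm of play. Uneven top: a round ridge of radius 28 mm runs along x, its axis 52 mm above the underside and 4 mm off centre to +y; small knots beside it reach 65 mm at most. Origin: centre of its underside, 15 mm above the table.
- stud_crown (a point): Middle of the top line of the stud's ridge, 80 mm above the stud's underside (95 mm above the table).
- gauge: Pendulum gauge, 0.36 kg, upright on the offcut. Foot 34 (x) x 150 (y) x 12 mm; white dial plate, blue rim, 138 mm wide, top at z = 134 mm; black handle block above, 26 (x) x 30 (y) mm, z = 134 to 184 mm. Origin: centre of the foot's underside; z up, y along the foot; the dial faces +x, away from the robot. The mark is 9 to 23 degrees off the bottom on the +y side: the foot's +y end must go down.
- pointer: Black pendulum pointer, 90 mm long, on a pivot at the origin, 118 mm above the underside of the foot; hangs down along its own -z, free to swing 0.6 rad either way about the gauge's x axis; settles in about 1 s. Must not be touched.
- pointer_tip (a point): End of the pointer, 85 mm from the pivot.
- mark: Red band on the dial, 9 mm wide (about 3 degrees either way), 20 mm long; origin at the pointer's pivot, the band lies along its own -z. It keeps its place on the dial, set differently each time.
- mark_point (a point): Middle of the red band at the pointer's tip radius, 85 mm from the pivot and in the pointer's plane; it coincides with the pointer's tip when the reading is exact.
- offcut: Fixed joist offcut of wood 60 (x) x 190 (y) x 45 (z) mm that carries the gauge at the start; origin at the centre of its underside.
- jar: Bystander: amber glass jar, 56 mm across, 75 mm high.
- tin: Bystander: green dish, 90 mm across, 30 mm high.
- scriber: Bystander: screwdriver lying on the table.
- brush: Bystander: wooden bench brush 190 x 40 x 47 mm.
- lead_block: Bystander: dark lead weight 100 x 30 x 30 mm.
- cup: Bystander: blue cup, 76 mm across, 90 mm high.
There are look-alikes about, which are no part of the job. What is shaped like the stud but pink is not meant.

How it is judged:
By the outcome, as a careful person would: the job done as asked, in the order asked, and still so for the second after the job is handed in, while the arm keeps its last pose, push and grip.
It also fails if it takes over 61 s, if anything falls off the work surface, if the arm or the gripper's body presses on something with over 40 N, if the wrist force passes 120 N, or if a joint passes its speed limit or range.

## Working session

There is one attempt and no reset: what is moved stays moved. The work goes in short steps, Python scripts to look and compute and a tool call to move; the robot and the scene stay as the last step left them, time stands still between calls to the robot, and variables do not carry over. Pictures are saved under pics/ and viewed, and the job is handed in when it is done.

Besides the shell and the picture viewer there is one more tool, called after ">>>" as name(argument=value, ...), one argument or row to a line, values as JSON. apply_moves: Moves the arm, as the interface text tells. Its arguments: {"type":"object","properties":{"commands":{"type":"array","items":{"type":"object","properties":{"linear":{"type":"array","items":{"type":"number"}},"delta_rot":{"type":"array","items":{"type":"number"}},"fingers":{"type":"number"}}}}},"required":["commands"]}

```bash
ls; mkdir -p pics; python3 - <<'E'
from plant import state, eyes
import cv2
print(state())
for n in("scene","top"):
    p=eyes.camera_params(n);print(n,p)
    cv2.imwrite(f"pics/{n}0.png",cv2.cvtColor(eyes.grab_frame(n),cv2.COLOR_RGB2BGR))
E
```

```text
pics
{'time': 0.0, 'joint_pos': array([ 1.22000588e+00,  5.33324581e-02,  1.61427077e+00,  5.85569990e-06,
        1.47596903e+00, -1.19005135e-01]), 'joint_vel': array([ 3.70748139e-05,  6.07250695e-04, -3.37717087e-04,  9.26634086e-04,
       -4.68342186e-04,  1.40871380e-03]), 'joint_efforts': array([ 8.61807393e-06, -3.93671465e+01, -3.70179570e+01, -1.92869829e-04,
        6.83135717e-03,  1.27155383e-05]), 'tool_pos': array([0.14334201, 0.60765439, 0.19769206]), 'tool_rot': array([-2.33204828e-04,  1.15633626e-01,  9.93291440e-01, -9.61943448e-04]), 'contact_force': array([ 0.06436882,  0.14494155, -0.53659524]), 'ft_torque': array([-0.04196279, -0.03714463,  0.02357517]), 'gripper_width': 1.003743412867057}
scene {'fx': 408.9363940222889, 'fy': 408.9363940222889, 'cx': 274.78060154041077, 'cy': 206.01028849671155, 'position': array([ 1.07904605, -0.37758392,  1.11131765]), 'rotation': array([-0.26314698,  0.83962905,  0.4560391 , -0.13343561])}
top {'fx': 383.9792371187427, 'fy': 383.9792371187427, 'cx': 273.73314911918555, 'cy': 207.7172560326317, 'position': array([ 0.44428874, -0.01205125,  1.2626349 ]), 'rotation': array([-0.01671531,  0.71046294, -0.70320606,  0.02154636])}
```

View pics/scene0.png

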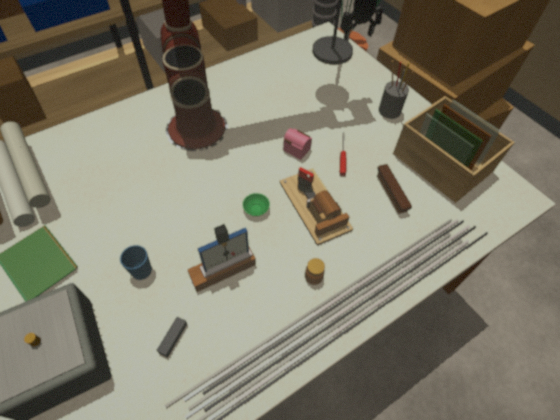

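View pics/top0.png

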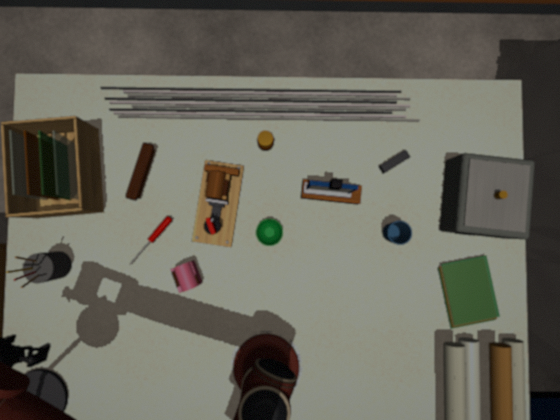

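Top view: the vise is around (217,203), the knob around (212,225), the gauge around (332,188), and the pink look-alike at (187,275). I'll zoom in on these.

```bash
cat > h.py <<'E'
import numpy as np, cv2
from scipy.spatial.transform import Rotation as R
from plant import state, eyes
def cam(n):
    p=eyes.camera_params(n); q=p['rotation']
    K=np.array([[p['fx'],0,p['cx']],[0,p['fy'],p['cy']],[0,0,1]])
    return K,R.from_quat([q[1],q[2],q[3],q[0]]).as_matrix(),np.array(p['position'])
def ray(n,uv):
    K,M,t=cam(n); d=M@np.linalg.inv(K)@np.array([uv[0],uv[1],1.]); return t,d/np.linalg.norm(d)
def onz(n,uv,z):
    t,d=ray(n,uv); return t+d*(z-t[2])/d[2]
def proj(n,P):
    K,M,t=cam(n); c=K@(M.T@(np.array(P,float)-t)); return c[:2]/c[2]
def tri(a,b):
    # scene uv, top uv
    t1,d1=ray('scene',a);t2,d2=ray('top',b)
    s=np.linalg.lstsq(np.stack([d1,-d2],1),t2-t1,rcond=None)[0]
    p,q=t1+d1*s[0],t2+d2*s[1]; return (p+q)/2,np.linalg.norm(p-q)
def grab(n,fn,box=None,k=1):
    im=cv2.cvtColor(eyes.grab_frame(n),cv2.COLOR_RGB2BGR); cv2.imwrite(f"pics/{fn}_raw.png",im); crop(im,fn,box,k); return im
def crop(im,fn,box,k):
    if box: im=im[box[1]:box[3],box[0]:box[2]]
    cv2.imwrite(f"pics/{fn}.png",cv2.resize(im,None,fx=k,fy=k,interpolation=cv2.INTER_CUBIC))
def pose():
    s=state();q=s['tool_rot'];return s['tool_pos'],R.from_quat([q[1],q[2],q[3],q[0]]),s
E
python3 - <<'E'
from h import *
s=cv2.imread("pics/scene0.png");t=cv2.imread("pics/top0.png")
a=np.clip(s.astype(float)*1.6,0,255).astype('uint8');b=np.clip(t.astype(float)*1.6,0,255).astype('uint8')
crop(a,"s1",(270,150,370,250),6);crop(b,"t1",(180,150,260,255),5.7)
crop(a,"s2",(180,215,270,295),7);crop(b,"t2",(290,160,375,215),9)
E
```

```text
(no output)
```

View pics/s1.png

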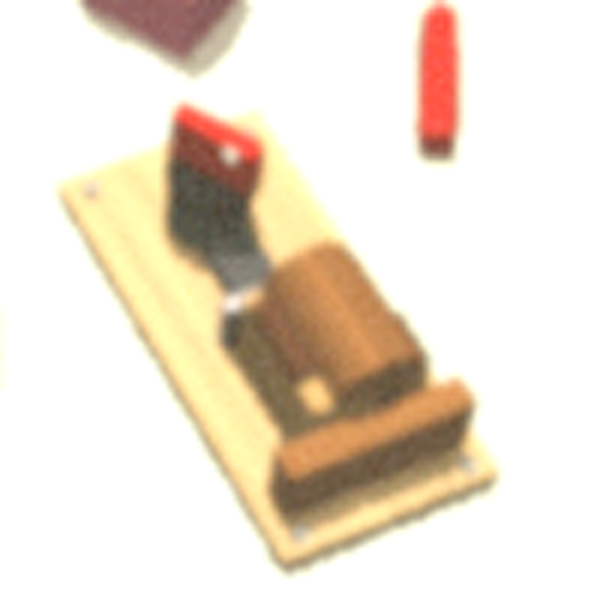

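View pics/t1.png

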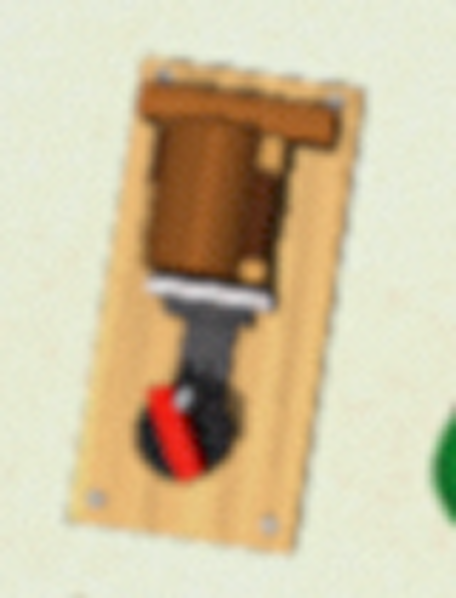

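View pics/s2.png

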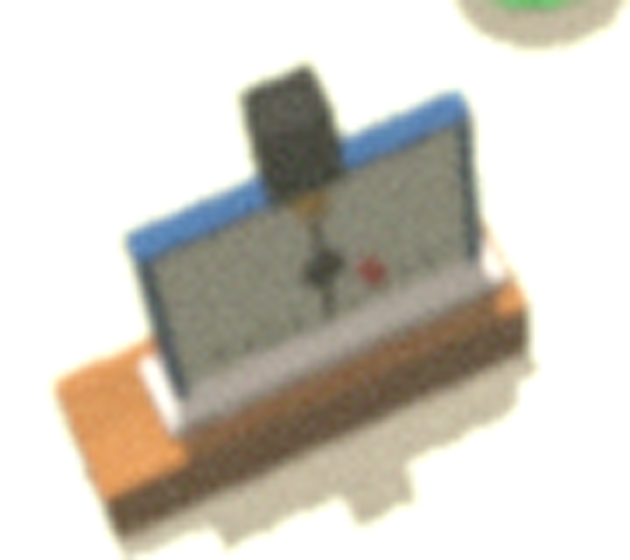

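View pics/t2.png

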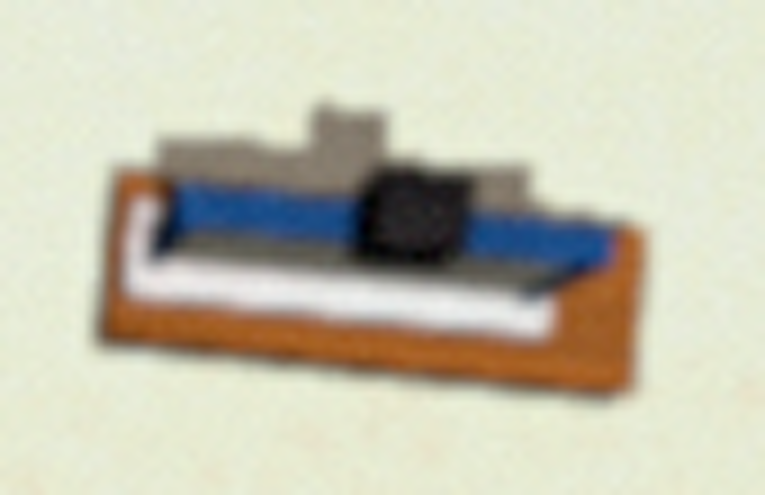

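```bash
python3 - <<'E'
from h import *
s=cv2.imread("pics/scene0.png");t=cv2.imread("pics/top0.png")
c={k:onz('top',(u/5.7+180-.4,v/5.7+150-.4),.015) for k,(u,v) in dict(fl=(145,58),fr=(363,90),bl=(70,522),br=(296,550)).items()}
for k in c: print(k,c[k])
C=sum(c.values())/4
ax=(c['fl']+c['fr']-c['bl']-c['br'])/2; ay=(c['fl']+c['bl']-c['fr']-c['br'])/2
print('vise',C,np.linalg.norm(ax),np.linalg.norm(ay),np.degrees(np.arctan2(ax[1],ax[0])),np.degrees(np.arctan2(-ay[0],ay[1])))
def rect(im,box,f,name,z):
    x0,y0,x1,y1=box; k=8
    sub=cv2.resize(im[y0:y1,x0:x1],None,fx=k,fy=k,interpolation=cv2.INTER_CUBIC)
    m=f(sub.astype(int)).astype('uint8')*255
    cs,_=cv2.findContours(m,0,2); cc=max(cs,key=cv2.contourArea)
    b=cv2.boxPoints(cv2.minAreaRect(cc)); b=(b+.5)/k-.5+[x0,y0]
    M=cv2.moments(cc); ce=((M['m10']/M['m00']+.5)/k-.5+x0,(M['m01']/M['m00']+.5)/k-.5+y0)
    P=np.array([onz(name,q,z) for q in b]); e1=P[1]-P[0];e2=P[2]-P[1]
    if np.linalg.norm(e1)<np.linalg.norm(e2): e1,e2=e2,e1
    print(name,ce,onz(name,ce,z).round(4),P.mean(0).round(4),'len',np.linalg.norm(e1).round(4),np.linalg.norm(e2).round(4),'ang',np.degrees(np.arctan2(e1[1],e1[0])).round(1)); return P
red=lambda a:(a[...,2]>110)&(a[...,1]<70)
rect(t,(195,205,230,245),red,'top',.096)
blue=lambda a:(a[...,0]-a[...,2]>40)
P=rect(t,(295,165,370,215),blue,'top',.179)
P=rect(s,(185,215,265,280),blue,'scene',.179)
blk=lambda a:(a.max(2)<38)
P=rect(t,(325,173,348,192),blk,'top',.229)
or_=lambda a:(a[...,2]-a[...,0]>35)
P=rect(t,(295,170,370,210),or_,'top',.045)
E
```

```text
fl [0.66665389 0.20610782 0.015     ]
fr [0.64955618 0.08077761 0.015     ]
bl [0.40078345 0.24336553 0.015     ]
br [0.38621096 0.11499336 0.015     ]
vise [0.52580112 0.16131108 0.015     ] 0.26701014248393207 0.12783573682526128 -7.691568716538338 -7.115545025010088
top (209.93534981806152, 225.4737544565737) [0.4516 0.1732 0.096 ] [0.4513 0.1732 0.096 ] len 0.053 0.0157 ang -157.9
top (318.87661341707627, 183.30783042053523) [ 0.5738 -0.1466  0.179 ] [ 0.574  -0.1472  0.179 ] len 0.0562 0.0125 ang -92.9
scene (207.5482604194797, 246.09482176613557) [ 0.5663 -0.2309  0.179 ] [ 0.566 -0.23   0.179] len 0.0508 0.0104 ang 86.0
top (335.12481975686586, 184.09723146545986) [ 0.5661 -0.1844  0.229 ] [ 0.5661 -0.1842  0.229 ] len 0.0339 0.0295 ang -98.3
top (335.45595161020844, 196.10040916558762) [ 0.5494 -0.2162  0.045 ] [ 0.565  -0.2025  0.045 ] len 0.1894 0.0602 ang -95.8
```

```bash
cat >> h.py <<'E'
def plan(target,yaw=None,Rt=None):
    """yaw: world angle (deg) of tool y, tool pointing down; prints shift + rotvec in tool axes"""
    p,r,s=pose()
    if Rt is None:
        a=np.radians(yaw); y=np.array([np.cos(a),np.sin(a),0]);z=np.array([0,0,-1.]);Rt=R.from_matrix(np.stack([np.cross(y,z),y,z],1))
    print('lin',r.inv().apply(np.array(target)-p).round(4),'rot',np.degrees((r.inv()*Rt).as_rotvec()).round(2))
E
python3 - <<'E'
from h import *
for uv in [(178,108),(262,152),(220,132)]:
    print(onz('scene',(uv[0]/6+270-.4,uv[1]/6+150-.4),.096))
p,r,s=pose();y=r.as_matrix()[:,1];print(np.degrees(np.arctan2(y[1],y[0])))
plan([.4513,.1732,.16],112)
E
```

```text
[0.42596256 0.1643945  0.096     ]
[0.4745479  0.18456636 0.096     ]
[0.45151696 0.17374173 0.096     ]
76.71586533064972
lin [-0.3995 -0.352   0.0383] rot [ -0.1   -0.05 -35.28]
```

>>> apply_moves(
  commands=[
    {"linear": [-0.03, -0.026, 0.003], "delta_rot": [0, 0, -3], "fingers": 0},
    {"linear": [-0.064, -0.056, 0.006], "delta_rot": [0, 0, -7], "fingers": 0},
    {"linear": [-0.098, -0.086, 0.01], "delta_rot": [0, 0, -11], "fingers": 0},
    {"linear": [-0.132, -0.116, 0.013], "delta_rot": [0, 0, -15], "fingers": 0},
    {"linear": [-0.166, -0.146, 0.017], "delta_rot": [0, 0, -19], "fingers": 0},
    {"linear": [-0.2, -0.176, 0.02], "delta_rot": [0, 0, -23], "fingers": 0},
    {"linear": [-0.234, -0.206, 0.024], "delta_rot": [0, 0, -27], "fingers": 0},
    {"linear": [-0.268, -0.236, 0.027], "delta_rot": [0, 0, -30], "fingers": 0},
  ],
)

```text
time: 0.9
tool_pos: [0.3505, 0.3152, 0.1713]
tool_rot: [-0.0, -0.147, 0.989, -0.0]
contact_force: [0.8, 0.8, -0.4]
gripper_width: 0.998
```

```bash
python3 - <<'E'
from h import *
plan([.4515,.1735,.16],112)
print(pose()[2]['contact_force'])
E
```

```text
lin [-0.0555 -0.1649  0.0113] rot [-0.01 -0.03 -5.12]
[ 0.81302716  0.82080272 -0.44438621]
```

>>> apply_moves(
  commands=[
    {"linear": [-0.014, -0.041, 0.003], "delta_rot": [0, 0, -1.5], "fingers": 0},
    {"linear": [-0.028, -0.083, 0.006], "delta_rot": [0, 0, -3], "fingers": 0},
    {"linear": [-0.042, -0.124, 0.009], "delta_rot": [0, 0, -4.5], "fingers": 0},
    {"linear": [-0.052, -0.155, 0.011], "delta_rot": [0, 0, -5], "fingers": 0},
    {"linear": [-0.0555, -0.165, 0.011], "delta_rot": [0, 0, -5], "fingers": 0},
    {"linear": [-0.0555, -0.165, 0.011], "delta_rot": [0, 0, -5], "fingers": 0},
    {"linear": [-0.0555, -0.165, 0.011], "delta_rot": [0, 0, -5], "fingers": 0},
    {"linear": [-0.0555, -0.165, 0.011], "delta_rot": [0, 0, -5], "fingers": 0},
  ],
)

```text
time: 1.7
tool_pos: [0.4501, 0.1761, 0.1609]
tool_rot: [-0.0, -0.189, 0.982, 0.0]
contact_force: [0.9, 0.1, -0.4]
gripper_width: 1.003
```

```bash
python3 - <<'E'
from h import *
plan([.4515,.1735,.069],112)
print(pose()[2]['contact_force'])
im=grab('scene','a',(270,120,370,250),4.5)
E
```

```text
lin [-0.0003 -0.003   0.0919] rot [ 0.03 -0.01 -0.18]
[ 0.91039667  0.14646008 -0.43543427]
```

View pics/a.png

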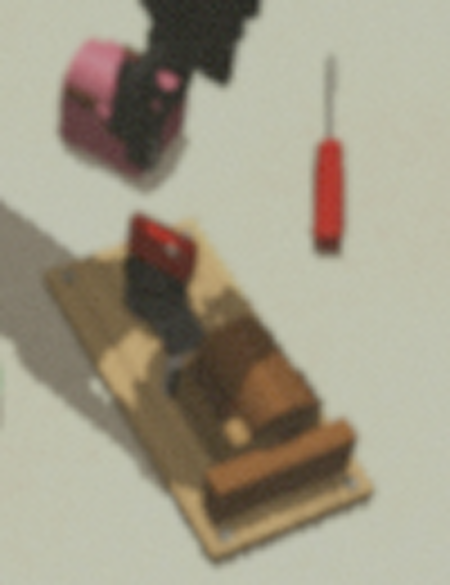

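The gripper hovers over the knob and the red bar is at about (305,175). Nothing is in the way, so I'll descend and close.

>>> apply_moves(
  commands=[
    {"linear": [0, -0.002, 0.03], "delta_rot": [0, 0, 0], "fingers": 0},
    {"linear": [0, -0.003, 0.06], "delta_rot": [0, 0, 0], "fingers": 0},
    {"linear": [0, -0.003, 0.085], "delta_rot": [0, 0, 0], "fingers": 0},
    {"linear": [0, -0.003, 0.091], "delta_rot": [0, 0, 0], "fingers": 100},
    {"linear": [0, -0.003, 0.091], "delta_rot": [0, 0, 0], "fingers": 220},
    {"linear": [0, -0.003, 0.091], "delta_rot": [0, 0, 0], "fingers": 255},
    {"linear": [0, -0.003, 0.091], "delta_rot": [0, 0, 0], "fingers": 255},
    {"linear": [0, -0.003, 0.091], "delta_rot": [0, 0, 0], "fingers": 255},
  ],
)

```text
time: 2.55
tool_pos: [0.453, 0.1725, 0.0715]
tool_rot: [0.001, -0.188, 0.982, 0.0]
contact_force: [0.1, 0.2, -0.1]
gripper_width: 0.146
```

```bash
python3 - <<'E'
from h import *
p,r,s=pose();print(p,s['contact_force'],s['ft_torque'],s['gripper_width'])
E
```

```text
[0.45297827 0.17246589 0.07145578] [ 0.1180836   0.20195978 -0.1443099 ] [ 0.01222952  0.03062092 -0.03619071] 0.14587850622474502
```

>>> apply_moves(
  commands=[
    {"linear": [0, 0, 0], "delta_rot": [0, 0, 5], "fingers": 255},
    {"linear": [0, 0, 0], "delta_rot": [0, 0, 12], "fingers": 255},
    {"linear": [0, 0, 0], "delta_rot": [0, 0, 19], "fingers": 255},
    {"linear": [0, 0, 0], "delta_rot": [0, 0, 26], "fingers": 255},
    {"linear": [0, 0, 0], "delta_rot": [0, 0, 33], "fingers": 255},
    {"linear": [0, 0, 0], "delta_rot": [0, 0, 40], "fingers": 255},
    {"linear": [0, 0, 0], "delta_rot": [0, 0, 46], "fingers": 255},
    {"linear": [0, 0, 0], "delta_rot": [0, 0, 50], "fingers": 255},
  ],
)

```text
time: 3.35
tool_pos: [0.4525, 0.1722, 0.0708]
tool_rot: [0.001, 0.246, 0.969, 0.0]
contact_force: [-0.2, -0.3, -0.5]
gripper_width: 0.001
```

```bash
python3 - <<'E'
from h import *
p,r,s=pose();y=r.as_matrix()[:,1];print(p,np.degrees(np.arctan2(y[1],y[0])),s['contact_force'],s['ft_torque'],s['gripper_width'])
E
```

```text
[0.45251163 0.17222299 0.07078571] 61.51157866926263 [-0.24540475 -0.29427035 -0.54098809] [-0.01277688 -0.00629497  0.00150602] 0.0011722430180265706
```

```bash
python3 - <<'E'
from h import *
im=grab('scene','b',(270,120,370,250),4.5)
im=grab('top','bt',(180,150,260,255),5.7)
E
```

```text
(no output)
```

View pics/b.png

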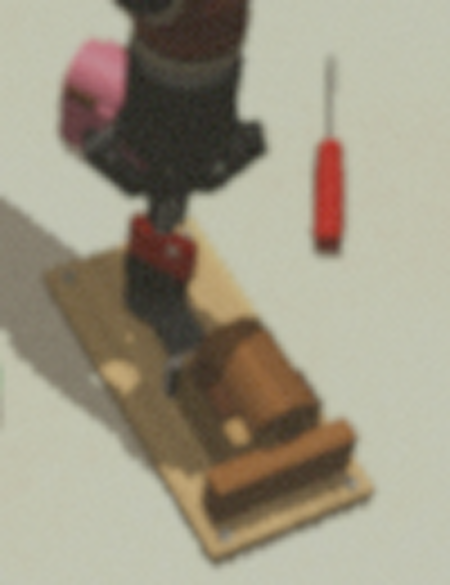

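View pics/bt.png

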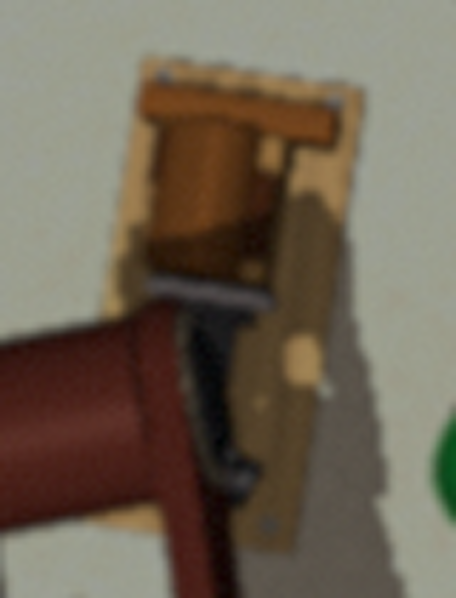

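```bash
python3 - <<'E'
from h import *
p,r,s=pose()
for z in(.0708,.096): 
  q=proj('scene',[p[0],p[1],z]);print(q,(q-[270,120])*4.5)
for P in ([.4515,.1735,.096],[.4515,.1735,.062]):
  q=proj('scene',P);print(q,(q-[270,120])*4.5)
E
```

```text
[305.43826714 176.90102736] [159.47220213 256.05462314]
[306.05287884 171.98770658] [162.2379548  233.94467959]
[306.2021634  171.62819472] [162.90973532 232.32687623]
[305.37482371 178.2245535 ] [159.1867067  262.01049073]
```

```bash
python3 - <<'E'
from h import *
im=cv2.imread('pics/b_raw.png'); im=np.clip(im*2.2,0,255).astype('uint8')
crop(im,'b2',(285,140,335,195),10)
E
```

```text
(no output)
```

View pics/b2.png

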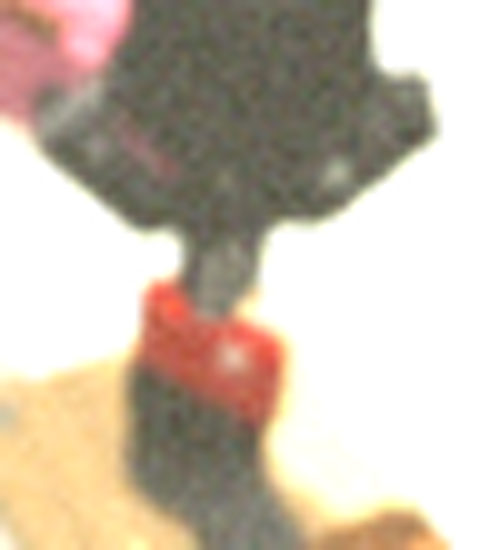

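```bash
python3 - <<'E'
from h import *
a=np.radians(22.3);u=np.array([np.cos(a),np.sin(a),0]);v=np.array([-u[1],u[0],0])
for z in(.096,.062):
 for i,j in((1,1),(1,-1),(-1,-1),(-1,1)):
  P=np.array([.4515,.1735,z])+i*.027*u+j*.007*v
  print(z,i,j,((proj('scene',P)+.5-[285,140])*10).round())
im=cv2.imread('pics/scene0.png'); im=np.clip(im*1.3,0,255).astype('uint8')
crop(im,'b3',(285,140,335,195),10)
p,r,s=pose()
print(R.from_matrix(cam('scene')[1]).as_matrix()[:,2])
print(s['joint_pos'])
E
```

```text
0.096 1 1 [301. 345.]
0.096 1 -1 [278. 374.]
0.096 -1 -1 [134. 297.]
0.096 -1 1 [157. 270.]
0.062 1 1 [291. 411.]
0.062 1 -1 [268. 439.]
0.062 -1 -1 [128. 364.]
0.062 -1 1 [150. 336.]
[-0.46408344  0.32018798 -0.82589722]
[ 2.09864999e-01 -1.75935750e-01  2.05316980e+00 -2.31276845e-07
  1.26304326e+00 -8.67419406e-01]
```

View pics/b3.png

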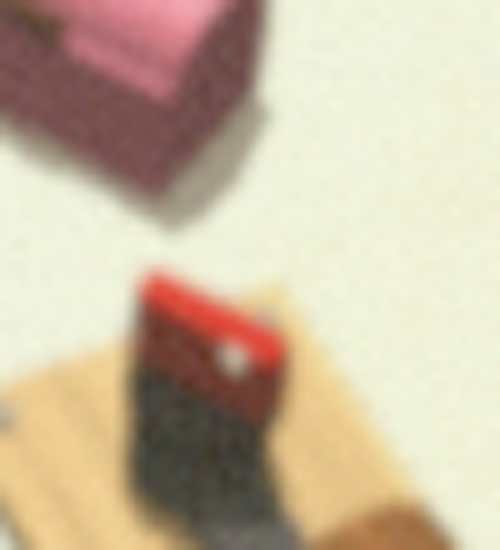

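>>> apply_moves(
  commands=[
    {"linear": [0, 0, -0.03], "delta_rot": [0, 0, 0], "fingers": 255},
    {"linear": [0, 0, -0.06], "delta_rot": [0, 0, 0], "fingers": 255},
    {"linear": [0, 0, -0.09], "delta_rot": [0, 0, -4], "fingers": 255},
    {"linear": [0, 0, -0.12], "delta_rot": [0, 0, -12], "fingers": 255},
    {"linear": [0, 0, -0.15], "delta_rot": [0, 0, -20], "fingers": 255},
    {"linear": [0, 0, -0.15], "delta_rot": [0, 0, -28], "fingers": 255},
    {"linear": [0, 0, -0.15], "delta_rot": [0, 0, -36], "fingers": 255},
    {"linear": [0, 0, -0.15], "delta_rot": [0, 0, -36], "fingers": 255},
  ],
)

```text
time: 4.25
tool_pos: [0.4522, 0.1722, 0.2207]
tool_rot: [0.001, -0.068, 0.998, 0.0]
contact_force: [0.4, 0.0, 0.4]
gripper_width: 0.003
```

```bash
python3 - <<'E'
from h import *
p,r,s=pose();print(p,s['contact_force'],(proj('scene',p)-[255,100])*6)
im=grab('scene','c',(255,100,355,200),6)
im=cv2.imread('pics/c_raw.png'); im=np.clip(im*1.8,0,255).astype('uint8')
crop(im,'c',(255,100,355,200),6)
E
```

```text
[0.45218899 0.17218978 0.22071962] [0.39600951 0.04737804 0.4484002 ] [326.07026162 270.71403258]
```

View pics/c.png

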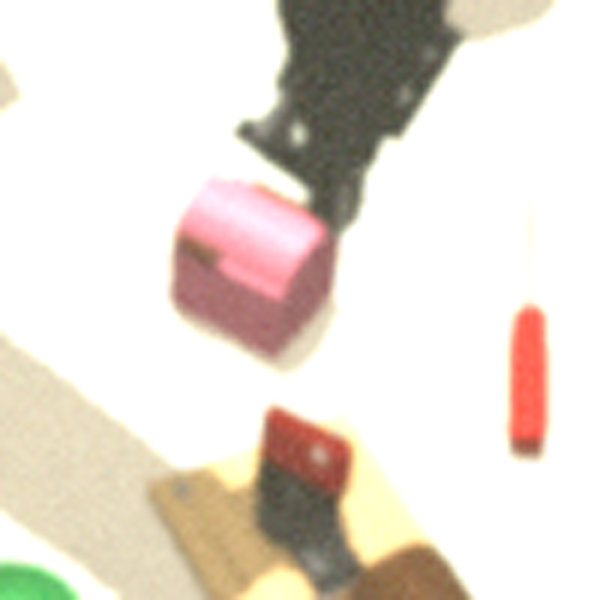

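```bash
python3 - <<'E'
from h import *
print('base',proj('top',[0,0,0]),proj('top',[0,0,.1]),proj('scene',[0,0,0]))
p0=np.array([.1433,.6077,.1977])
a=np.radians(76.7);y=np.array([np.cos(a),np.sin(a),0])
for s in(1,-1):
  for zz in(0,.013,.04): print(s,zz,proj('top',p0+s*.0425*y+[0,0,zz]),proj('scene',p0+s*.0425*y+[0,0,zz]))
print(onz('scene',(340/6+255,232/6+100),.2207))
im=grab('top','ct',None,1)
t=cv2.imread('pics/top0.png');t=np.clip(t*2.,0,255).astype('uint8');crop(t,'t3',(0,290,120,420),5)
im=np.clip(im*2.,0,255).astype('uint8');crop(im,'ct',(150,150,270,260),6)
s=cv2.imread('pics/scene0.png');s=np.clip(s*2.,0,255).astype('uint8');crop(s,'s3',(310,0,410,70),7)
E
```

```text
base [265.81534183 366.61466557] [265.35993007 378.7458936 ] [196.72852928 128.32211074]
1 0 [ 26.55896844 333.38317972] [365.56919313  47.45993178]
1 0.013 [ 23.4792068  334.70457448] [366.27445865  44.33233635]
1 0.04 [ 16.82814688 337.55826147] [367.77193786  37.691562  ]
-1 0 [ 56.82260417 340.95326638] [344.78431033  51.97287255]
-1 0.013 [ 54.12278683 342.37074862] [345.34755447  48.84123542]
-1 0.04 [ 48.29214051 345.43200668] [346.54379279  42.19015099]
[0.43490894 0.19328752 0.2207    ]
```

View pics/t3.png

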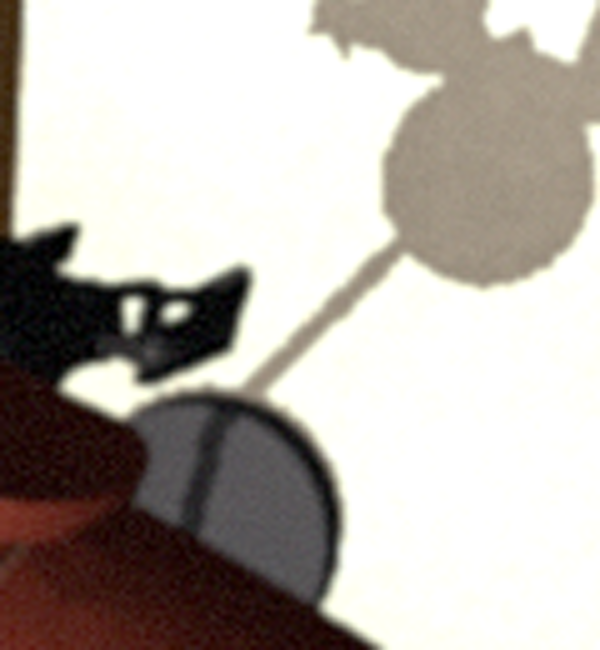

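View pics/s3.png

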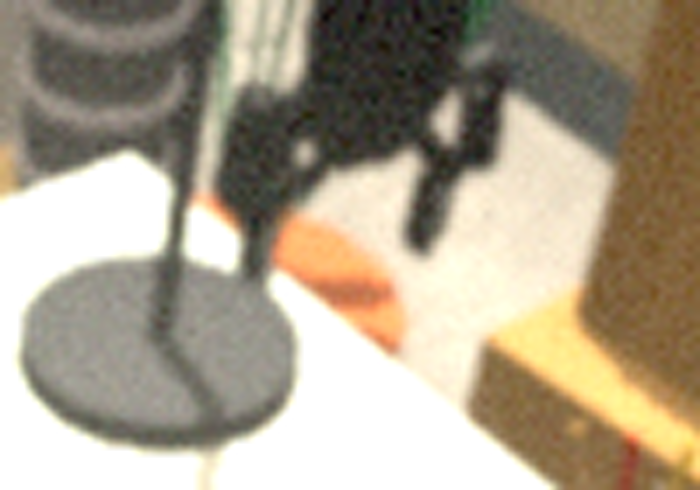

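View pics/ct.png

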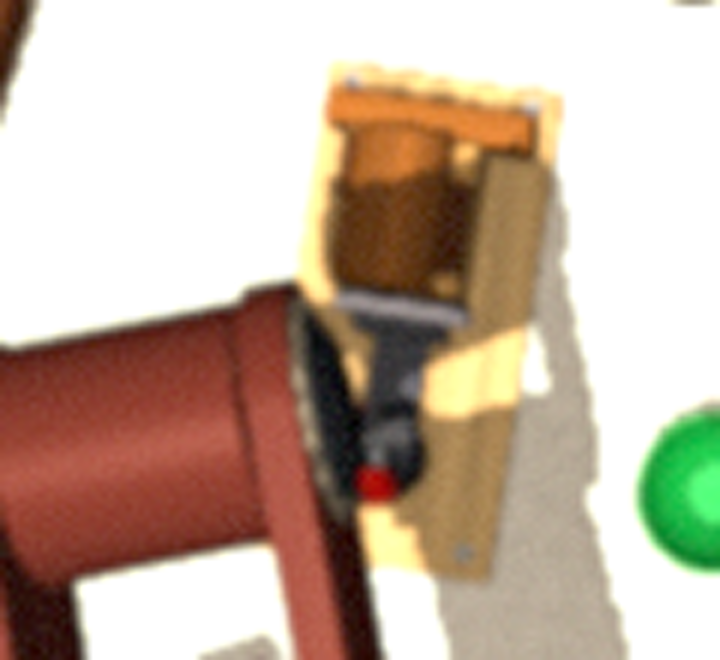

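```bash
python3 - <<'E'
from h import *
for z in(.2207,.235,.2487,.255): print(z,onz('scene',(340/6+255-.4,232/6+100-.4),z))
for z in(.0708,.09,.098,.105): print(z,onz('scene',(306.2,171.1),z))
for z in(.1977,.22,.235,.245,.255): print(z,(onz('scene',(346,39.6),z)+onz('scene',(369.3,35.3),z))/2,(onz('top',(15.2,335.2),z)+onz('top',(49.5,343.6),z))/2)
E
```

```text
0.2207 [0.43295465 0.19324054 0.2207    ]
0.235 [0.44332847 0.18407522 0.235     ]
0.2487 [0.45326703 0.17529447 0.2487    ]
0.255 [0.45783731 0.1712566  0.255     ]
0.0708 [0.43411391 0.18847235 0.0708    ]
0.09 [0.44601443 0.17802728 0.09      ]
0.098 [0.45097298 0.17367517 0.098     ]
0.105 [0.45531171 0.16986707 0.105     ]
0.1977 [0.08921097 0.66460688 0.1977    ] [0.13713844 0.63270182 0.1977    ]
0.22 [0.11337132 0.63916861 0.22      ] [0.14357025 0.61920053 0.22      ]
0.235 [0.12962267 0.62205766 0.235     ] [0.14789657 0.61011894 0.235     ]
0.245 [0.14045691 0.61065036 0.245     ] [0.15078079 0.60406456 0.245     ]
0.255 [0.15129115 0.59924307 0.255     ] [0.153665   0.59801017 0.255     ]
```

```bash
python3 - <<'E'
from h import *
plan([.4515,.1735,.043],112)
E
```

```text
lin [0.0002 0.0014 0.177 ] rot [-0.00e+00  1.00e-02 -1.44e+01]
```

>>> apply_moves(
  commands=[
    {"linear": [0, 0.001, 0.015], "delta_rot": [0, 0, -7], "fingers": 0},
    {"linear": [0, 0.001, 0.03], "delta_rot": [0, 0, -14], "fingers": 0},
    {"linear": [0, 0.001, 0.045], "delta_rot": [0, 0, -14.4], "fingers": 0},
    {"linear": [0, 0.001, 0.065], "delta_rot": [0, 0, -14.4], "fingers": 0},
    {"linear": [0, 0.001, 0.085], "delta_rot": [0, 0, -14.4], "fingers": 0},
    {"linear": [0, 0.001, 0.11], "delta_rot": [0, 0, -14.4], "fingers": 0},
    {"linear": [0, 0.001, 0.14], "delta_rot": [0, 0, -14.4], "fingers": 0},
    {"linear": [0, 0.001, 0.165], "delta_rot": [0, 0, -14.4], "fingers": 0},
  ],
)

```text
time: 5.15
tool_pos: [0.4511, 0.173, 0.0529]
tool_rot: [-0.001, -0.19, 0.982, -0.0]
contact_force: [0.6, -0.2, -0.4]
gripper_width: 0.998
```

>>> apply_moves(
  commands=[
    {"linear": [0, 0, 0.008], "delta_rot": [0, 0, 0], "fingers": 0},
    {"linear": [0, 0, 0.012], "delta_rot": [0, 0, 0], "fingers": 60},
    {"linear": [0, 0, 0.012], "delta_rot": [0, 0, 0], "fingers": 255},
    {"linear": [0, 0, 0.012], "delta_rot": [0, 0, 0], "fingers": 255},
    {"linear": [0, 0, 0.012], "delta_rot": [0, 0, 0], "fingers": 255},
    {"linear": [0, 0, 0.012], "delta_rot": [0, 0, 0], "fingers": 255},
    {"linear": [0, 0, 0.012], "delta_rot": [0, 0, 0], "fingers": 255},
    {"linear": [0, 0, 0.012], "delta_rot": [0, 0, 0], "fingers": 255},
  ],
)

```text
time: 5.95
tool_pos: [0.4525, 0.1738, 0.0443]
tool_rot: [0.001, -0.192, 0.981, 0.001]
contact_force: [-2.8, 1.9, 5.0]
gripper_width: 0.143
```

```bash
python3 - <<'E'
from h import *
p,r,s=pose();y=r.as_matrix()[:,1];print(p,np.degrees(np.arctan2(y[1],y[0])),s['contact_force'],s['ft_torque'],s['gripper_width'])
E
```

```text
[0.45251715 0.17382612 0.04431064] 112.09258839163746 [-2.83256622  1.94709919  5.00867301] [ 0.30879374  0.41138374 -0.18696042] 0.14283857017067347
```

>>> apply_moves(
  commands=[
    {"linear": [0, 0, 0], "delta_rot": [0, 0, 0], "fingers": 255},
    {"linear": [0, 0, 0], "delta_rot": [0, 0, 3], "fingers": 255},
    {"linear": [0, 0, 0], "delta_rot": [0, 0, 9], "fingers": 255},
    {"linear": [0, 0, 0], "delta_rot": [0, 0, 15], "fingers": 255},
    {"linear": [0, 0, 0], "delta_rot": [0, 0, 21], "fingers": 255},
    {"linear": [0, 0, 0], "delta_rot": [0, 0, 27], "fingers": 255},
    {"linear": [0, 0, 0], "delta_rot": [0, 0, 33], "fingers": 255},
    {"linear": [0, 0, 0], "delta_rot": [0, 0, 38], "fingers": 255},
  ],
)

```text
time: 6.75
tool_pos: [0.4525, 0.173, 0.0443]
tool_rot: [0.001, 0.14, 0.99, -0.0]
contact_force: [-1.6, -0.8, 7.2]
gripper_width: 0.148
```

```bash
cat > st.py <<'E'
from h import *
p,r,s=pose();y=r.as_matrix()[:,1];print(s['time'],p,np.degrees(np.arctan2(y[1],y[0])),s['contact_force'],s['ft_torque'],s['gripper_width'])
E
python3 st.py
```

```text
6.75 [0.4524905  0.17299481 0.04425715] 73.94683675772534 [-1.64761765 -0.75886423  7.2023151 ] [-0.24680763  0.4231325   0.20248594] 0.14775542503234587
```

>>> apply_moves(
  commands=[
    {"linear": [0, 0, 0], "delta_rot": [0, 0, 5], "fingers": 255},
    {"linear": [0, 0, 0], "delta_rot": [0, 0, 10], "fingers": 255},
    {"linear": [0, 0, 0], "delta_rot": [0, 0, 15], "fingers": 255},
    {"linear": [0, 0, 0], "delta_rot": [0, 0, 19], "fingers": 255},
    {"linear": [0, 0, 0], "delta_rot": [0, 0, 23], "fingers": 255},
    {"linear": [0, 0, 0], "delta_rot": [0, 0, 26], "fingers": 255},
    {"linear": [0, 0, 0], "delta_rot": [0, 0, 28], "fingers": 255},
    {"linear": [0, 0, 0], "delta_rot": [0, 0, 28], "fingers": 255},
  ],
)

```text
time: 7.55
tool_pos: [0.4522, 0.1725, 0.0442]
tool_rot: [0.001, 0.374, 0.928, -0.001]
contact_force: [-4.2, -3.1, 7.9]
gripper_width: 0.149
```

```bash
python3 st.py
```

```text
7.55 [0.45217331 0.17248201 0.04424432] 46.12576360690702 [-4.239366   -3.09158564  7.93977297] [-0.53181804  0.59448259  0.10164985] 0.14864608911950047
```

>>> apply_moves(
  commands=[
    {"linear": [0, 0, 0], "delta_rot": [0, 0, 1], "fingers": 255},
    {"linear": [0, 0, 0], "delta_rot": [0, 0, 2], "fingers": 255},
    {"linear": [0, 0, 0], "delta_rot": [0, 0, 3], "fingers": 255},
    {"linear": [0, 0, 0], "delta_rot": [0, 0, 3.5], "fingers": 255},
    {"linear": [0, 0, 0], "delta_rot": [0, 0, 4], "fingers": 255},
    {"linear": [0, 0, 0], "delta_rot": [0, 0, 4.5], "fingers": 255},
    {"linear": [0, 0, 0], "delta_rot": [0, 0, 5], "fingers": 255},
    {"linear": [0, 0, 0], "delta_rot": [0, 0, 5], "fingers": 255},
  ],
)

```text
time: 8.35
tool_pos: [0.4522, 0.1724, 0.0443]
tool_rot: [0.001, 0.411, 0.912, -0.001]
contact_force: [-3.7, -2.9, 7.1]
gripper_width: 0.146
```

```bash
python3 st.py
```

```text
8.35 [0.45220543 0.1724132  0.04431127] 41.43333201399693 [-3.68265893 -2.87800865  7.11214008] [-0.43156929  0.65022363  1.54078789] 0.1457093010688418
```

>>> apply_moves(
  commands=[
    {"linear": [0, 0, 0], "delta_rot": [0, 0, -2], "fingers": 255},
    {"linear": [0, 0, 0], "delta_rot": [0, 0, -3], "fingers": 180},
    {"linear": [0, 0, 0], "delta_rot": [0, 0, -3], "fingers": 60},
    {"linear": [0, 0, 0], "delta_rot": [0, 0, -3], "fingers": 0},
    {"linear": [0, 0, 0], "delta_rot": [0, 0, -3], "fingers": 0},
    {"linear": [0, 0, 0], "delta_rot": [0, 0, -3], "fingers": 0},
    {"linear": [0, 0, -0.03], "delta_rot": [0, 0, -3], "fingers": 0},
    {"linear": [0, 0, -0.07], "delta_rot": [0, 0, -3], "fingers": 0},
  ],
)

```text
time: 9.15
tool_pos: [0.4494, 0.1726, 0.1108]
tool_rot: [-0.003, 0.39, 0.921, -0.002]
contact_force: [0.3, 0.7, -1.3]
gripper_width: 0.997
```

```bash
python3 - <<'E'
from h import *
def f(q,z): return onz('top',(q[0]/9+290-.45,q[1]/9+160-.45),z)
# rim upper edge line and lower edge, ends
A=f((180,185),.179);B=f((610,228),.179);d=A-B;print(A,B,np.degrees(np.arctan2(d[1],d[0])),np.linalg.norm(d))
A=f((130,297),.057);B=f((550,338),.057);d=A-B;print('foot back edge',A,B,np.degrees(np.arctan2(d[1],d[0])),np.linalg.norm(d))
s=lambda q,z:onz('scene',(q[0]/7+180-.45,q[1]/7+215-.45),z)
A=s((130,238),.179);B=s((458,97),.179);d=B-A;print('scene rim',A,B,(A+B)/2,np.degrees(np.arctan2(d[1],d[0])),np.linalg.norm(d))
print([s(q,.229).round(4) for q in((245,93),(308,66),(330,118),(262,145))])
plan([.5655,-.1845,.30],84.5)
E
python3 st.py
```

```text
[ 0.58259842 -0.12006104  0.179     ] [ 0.57044708 -0.25589787  0.179     ] 84.88819199658995 0.1363792497469941
foot back edge [ 0.5585286  -0.11489168  0.057     ] [ 0.54569152 -0.26222787  0.057     ] 85.02052166035912 0.1478943729620259
scene rim [ 0.559543   -0.25455627  0.179     ] [ 0.57268591 -0.12236167  0.179     ] [ 0.56611445 -0.18845897  0.179     ] 84.32226034817124 0.13284633134614307
[array([ 0.5571, -0.1995,  0.229 ]), array([ 0.5593, -0.1749,  0.229 ]), array([ 0.5827, -0.179 ,  0.229 ]), array([ 0.5794, -0.2047,  0.229 ])]
lin [-0.3366 -0.1662 -0.1894] rot [ -0.23  -0.29 -40.39]
9.15 [0.44943121 0.17261822 0.11084339] 44.106263426917906 [ 0.28731168  0.7159932  -1.32009423] [ 0.01277485 -0.02989042 -0.01546519] 0.9965966228769914
```

>>> apply_moves(
  commands=[
    {"linear": [-0.01, -0.005, -0.04], "delta_rot": [0, 0, -5], "fingers": 0},
    {"linear": [-0.04, -0.02, -0.075], "delta_rot": [0, 0, -10], "fingers": 0},
    {"linear": [-0.08, -0.04, -0.11], "delta_rot": [0, 0, -16], "fingers": 0},
    {"linear": [-0.12, -0.06, -0.14], "delta_rot": [0, 0, -22], "fingers": 0},
    {"linear": [-0.16, -0.08, -0.16], "delta_rot": [0, 0, -28], "fingers": 0},
    {"linear": [-0.205, -0.102, -0.17], "delta_rot": [0, 0, -34], "fingers": 0},
    {"linear": [-0.25, -0.124, -0.17], "delta_rot": [0, 0, -40], "fingers": 0},
    {"linear": [-0.29, -0.145, -0.17], "delta_rot": [0, 0, -40.5], "fingers": 0},
  ],
)

```text
time: 9.95
tool_pos: [0.5488, -0.133, 0.284]
tool_rot: [0.001, 0.046, 0.999, -0.0]
contact_force: [1.1, 1.4, -0.4]
gripper_width: 1.0
```

```bash
python3 - <<'E'
from h import *
plan([.567,-.187,.27],84.8)
im=grab('top','d',(180,150,260,255),5.7)
im=np.clip(im*1.8,0,255).astype('uint8');crop(im,'d',(180,150,260,255),5.7)
E
```

```text
lin [-0.023  -0.0521  0.014 ] rot [-0.02  0.13 -0.08]
```

View pics/d.png

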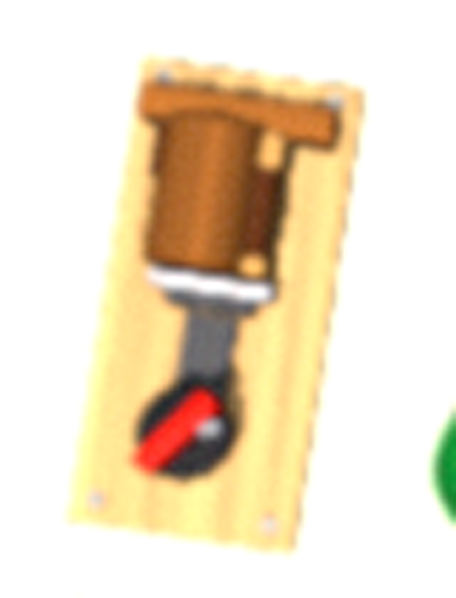

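The bar now lies at about -45° and the jaw is up against the stud. Next I'll measure the bar angle and the stud crown, and move over the gauge.

>>> apply_moves(
  commands=[
    {"linear": [-0.012, -0.026, 0.005], "delta_rot": [0, 0, 0], "fingers": 0},
    {"linear": [-0.023, -0.05, 0.01], "delta_rot": [0, 0, 0], "fingers": 0},
    {"linear": [-0.023, -0.052, 0.014], "delta_rot": [0, 0, 0], "fingers": 0},
    {"linear": [-0.023, -0.052, 0.014], "delta_rot": [0, 0, 0], "fingers": 0},
    {"linear": [-0.023, -0.052, 0.014], "delta_rot": [0, 0, 0], "fingers": 0},
    {"linear": [-0.023, -0.052, 0.014], "delta_rot": [0, 0, 0], "fingers": 0},
    {"linear": [-0.023, -0.052, 0.014], "delta_rot": [0, 0, 0], "fingers": 0},
    {"linear": [-0.023, -0.052, 0.014], "delta_rot": [0, 0, 0], "fingers": 0},
  ],
)

```text
time: 10.8
tool_pos: [0.5662, -0.1843, 0.2694]
tool_rot: [0.0, 0.047, 0.999, -0.0]
contact_force: [-0.6, -0.4, -0.7]
gripper_width: 1.0
```

```bash
python3 - <<'E'
from h import *
plan([.567,-.187,.16],84.8)
t=cv2.imread('pics/d_raw.png')
k=8;x0,y0=195,205
sub=cv2.resize(t[205:245,195:230],None,fx=k,fy=k,interpolation=cv2.INTER_CUBIC).astype(int)
m=((sub[...,2]>90)&(sub[...,1]<60)).astype('uint8');cs,_=cv2.findContours(m,0,2);cc=max(cs,key=cv2.contourArea)
b=(cv2.boxPoints(cv2.minAreaRect(cc))+.5)/k-.5+[x0,y0];P=np.array([onz('top',q,.096) for q in b]);e=P[1]-P[0];f=P[2]-P[1]
e=e if np.linalg.norm(e)>np.linalg.norm(f) else f
print('bar',P.mean(0),np.degrees(np.arctan2(e[1],e[0])))
im=grab('scene','e',(180,150,370,300),4)
im=np.clip(im*1.8,0,255).astype('uint8');crop(im,'e',(285,165,355,235),8);crop(im,'e2',(180,190,280,290),6)
E
```

```text
lin [-0.001  -0.0026  0.1094] rot [-0.01  0.04 -0.13]
bar [0.4529723  0.17155066 0.096     ] -44.13997985095474
```

View pics/e.png

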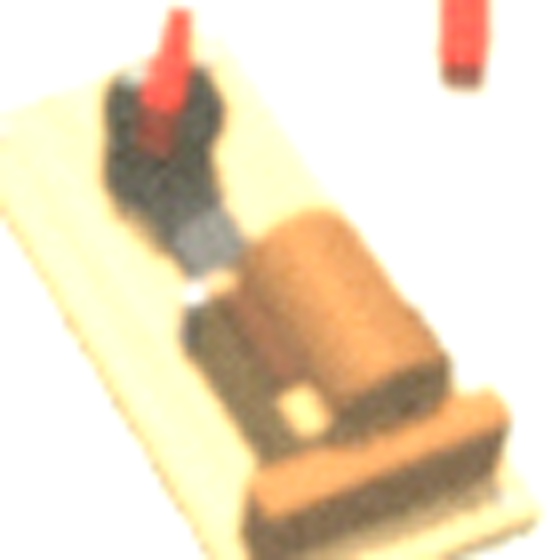

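View pics/e2.png

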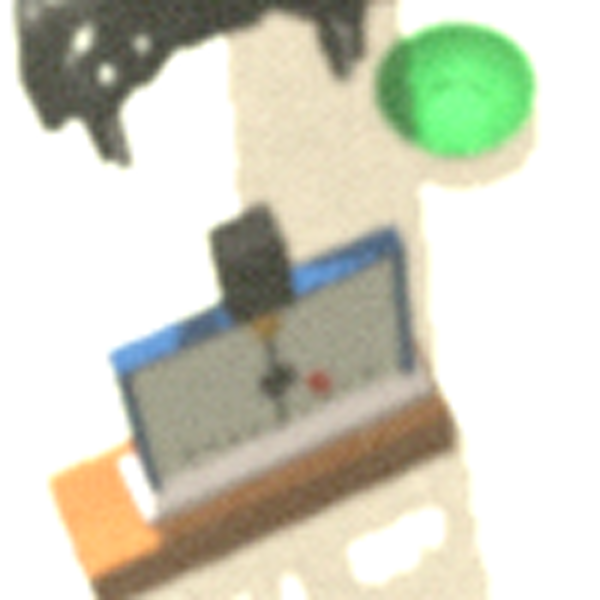

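```bash
python3 - <<'E'
from h import *
for z in (.30,.31,.32): print(onz('scene',(218.5,208.9),z))
E
```

```text
[ 0.55773347 -0.18064336  0.3       ]
[ 0.56415898 -0.18307078  0.31      ]
[ 0.57058448 -0.18549819  0.32      ]
```

>>> apply_moves(
  commands=[
    {"linear": [-0.001, -0.003, 0.02], "delta_rot": [0, 0, 0], "fingers": 0},
    {"linear": [-0.001, -0.003, 0.045], "delta_rot": [0, 0, 0], "fingers": 0},
    {"linear": [-0.001, -0.003, 0.07], "delta_rot": [0, 0, 0], "fingers": 0},
    {"linear": [-0.001, -0.003, 0.09], "delta_rot": [0, 0, 0], "fingers": 0},
    {"linear": [-0.001, -0.003, 0.103], "delta_rot": [0, 0, 0], "fingers": 0},
    {"linear": [-0.001, -0.003, 0.109], "delta_rot": [0, 0, 0], "fingers": 0},
    {"linear": [-0.001, -0.003, 0.109], "delta_rot": [0, 0, 0], "fingers": 0},
    {"linear": [-0.001, -0.003, 0.109], "delta_rot": [0, 0, 0], "fingers": 0},
  ],
)

```text
time: 11.65
tool_pos: [0.5675, -0.1882, 0.1612]
tool_rot: [0.001, 0.047, 0.999, -0.0]
contact_force: [1.1, 0.5, 0.7]
gripper_width: 0.995
```

```bash
python3 st.py; python3 - <<'E'
from h import *
im=grab('scene','f')
im=np.clip(im*1.8,0,255).astype('uint8');crop(im,'f',(190,210,280,290),7)
E
```

```text
11.65 [ 0.56747879 -0.18817736  0.16116026] 84.62406789079516 [1.09447701 0.45312444 0.72006861] [ 0.01369045  0.01365684 -0.03443571] 0.9954319787901805
```

View pics/f.png

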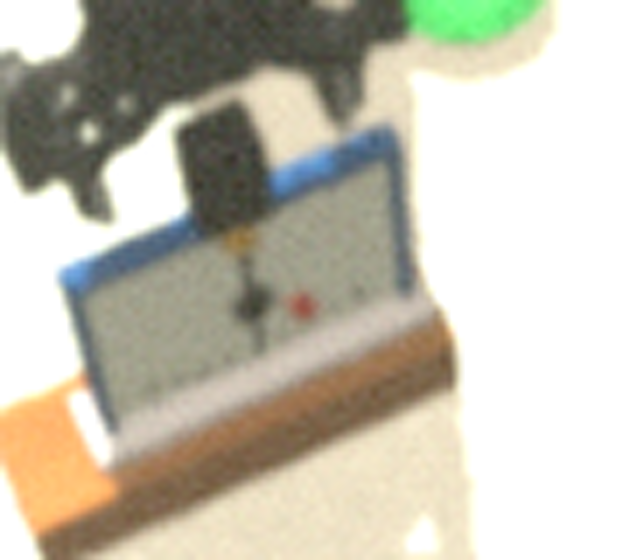

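>>> apply_moves(
  commands=[
    {"linear": [0, 0, 0], "delta_rot": [0, 0, 0], "fingers": 60},
    {"linear": [0, 0, 0], "delta_rot": [0, 0, 0], "fingers": 120},
    {"linear": [0, 0, 0], "delta_rot": [0, 0, 0], "fingers": 150},
    {"linear": [0, 0, 0], "delta_rot": [0, 0, 0], "fingers": 180},
    {"linear": [0, 0, 0], "delta_rot": [0, 0, 0], "fingers": 255},
    {"linear": [0, 0, 0], "delta_rot": [0, 0, 0], "fingers": 255},
    {"linear": [0, 0, 0], "delta_rot": [0, 0, 0], "fingers": 255},
    {"linear": [0, 0, 0], "delta_rot": [0, 0, 0], "fingers": 255},
  ],
)

```text
time: 12.5
tool_pos: [0.5669, -0.1883, 0.1603]
tool_rot: [0.0, 0.047, 0.999, -0.0]
contact_force: [-0.9, -1.9, 3.0]
gripper_width: 0.349
```

```bash
python3 st.py; python3 - <<'E'
from h import *
im=grab('scene','g')
im=np.clip(im*1.8,0,255).astype('uint8');crop(im,'g',(190,210,280,290),7)
E
```

```text
12.5 [ 0.56692946 -0.18831654  0.16028854] 84.61203765852373 [-0.91128363 -1.85178514  3.01639217] [-0.33185298  0.05492175  0.03194842] 0.34886392752612017
```

View pics/g.png

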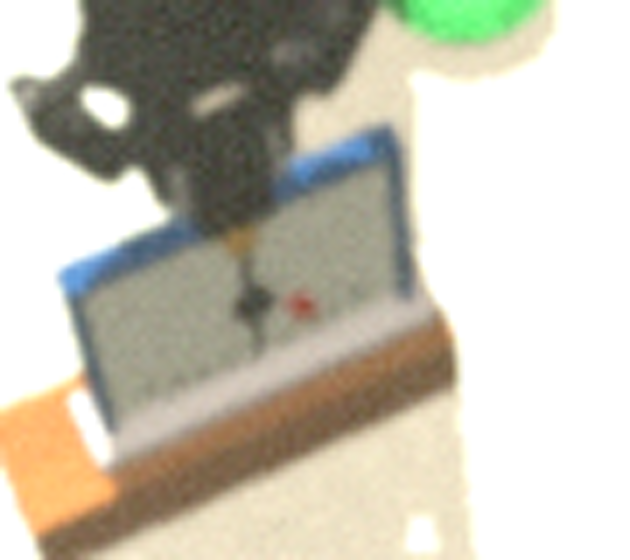

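```bash
python3 - <<'E'
from h import *
ims=[cv2.imread(f'pics/{n}_raw.png').astype(float) for n in('e','f','g')]+[cv2.imread('pics/scene0.png').astype(float)]
im=np.mean(ims,0)
cv2.imwrite('pics/avg.png',im)
sub=im[230:270,205:250];k=12
big=cv2.resize(np.clip(sub*1.8,0,255).astype('uint8'),None,fx=k,fy=k,interpolation=cv2.INTER_CUBIC);cv2.imwrite('pics/g2.png',big)
# red centroid
red=np.clip(sub[...,2]-(sub[...,1]+sub[...,0])/2-12,0,None)
yy,xx=np.mgrid[0:40,0:45]
w=red*((xx>22)&(xx<36)&(yy>15)&(yy<35));print((w*xx).sum()/w.sum()+205,(w*yy).sum()/w.sum()+230)
print(np.round(w[18:28,24:34]).astype(int))
a=np.radians(-5.4);gx=np.array([np.cos(a),np.sin(a),0]);gy=np.array([-gx[1],gx[0],0]);G=np.array([.568,-.188,.045])
for d in(.0,.005,.01,.015,.02):
  r=[(proj('scene',G+gx*d+[0,0,z])-[205,230]+.5)*12 for z in(.163,.078,.073)]
  print(d,np.round(r,0).tolist())
E
```

```text
235.20266197890507 258.30185836263183
[[ 0  0  0  0  0  0  0  0  0  0]
 [ 0  0  0  0  0  0  0  0  0  0]
 [ 0  0  0  0  0  0  0  0  0  0]
 [ 0  0  0  3  5  0  0  0  0  0]
 [ 0  1 10 17 17  8  0  0  0  0]
 [ 0  2 16 25 25 17  5  0  0  0]
 [ 0  0  9 20 24 16  3  0  0  0]
 [ 0  0  0  7 10  6  0  0  0  0]
 [ 0  0  0  0  0  0  0  0  0  0]
 [ 0  0  0  0  0  0  0  0  0  0]]
0.0 [[203.0, 43.0], [238.0, 234.0], [239.0, 244.0]]
0.005 [[213.0, 61.0], [247.0, 251.0], [248.0, 262.0]]
0.01 [[222.0, 79.0], [256.0, 269.0], [257.0, 279.0]]
0.015 [[232.0, 98.0], [265.0, 286.0], [266.0, 296.0]]
0.02 [[241.0, 116.0], [274.0, 304.0], [275.0, 314.0]][ WARN:0@0.886] global loadsave.cpp:1063 imwrite_ Unsupported depth image for selected encoder is fallbacked to CV_8U.
```

View pics/g2.png

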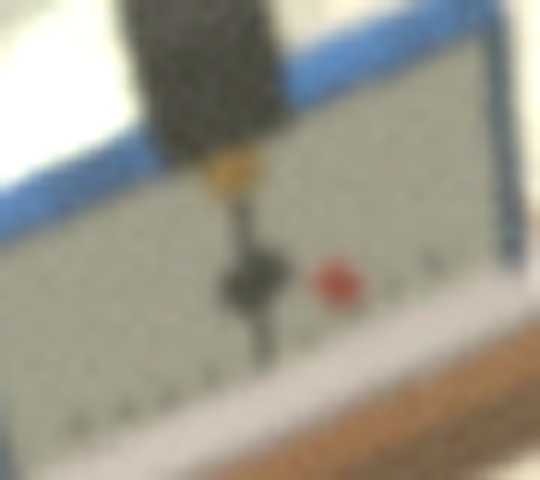

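```bash
python3 - <<'E'
from h import *
a=np.radians(-5.4);gx=np.array([np.cos(a),np.sin(a),0]);gy=np.array([-gx[1],gx[0],0]);G=np.array([.568,-.188,.045])
for d in(.0,.005,.01,.015,.02):
  r=[(proj('scene',G+gx*d+[0,0,z])-[205,230]+.5)*12 for z in(.118,.033,.028)]
  print(d,np.round(r,0).tolist())
def uv(px,d):
  t,v=ray('scene',px);s=((G+gx*d-t)@gx)/(v@gx);P=t+v*s-G-gx*d;return P@gy,P[2]
for d in(.003,.006,.01,.014):
  for nm,q in dict(piv=(231,170),tip=(264,363),red=((235.2-205+.5)*12,(258.3-230+.5)*12)).items():
    y,z=uv((q[0]/12-.5+205,q[1]/12-.5+230),d);print(d,nm,round(y*1e3,1),round(z*1e3,1),'r',round(np.hypot(y,z-.118)*1e3,1),'ang',np.degrees(np.arctan2(y,.118-z)).round(1))
E
```

```text
0.0 [[222.0, 147.0], [254.0, 325.0], [256.0, 335.0]]
0.005 [[231.0, 165.0], [263.0, 342.0], [265.0, 352.0]]
0.01 [[240.0, 183.0], [272.0, 359.0], [273.0, 369.0]]
0.015 [[250.0, 200.0], [280.0, 376.0], [282.0, 386.0]]
0.02 [[259.0, 218.0], [289.0, 394.0], [291.0, 403.0]]
0.003 piv 0.3 112.2 r 5.8 ang 2.9
0.003 tip -0.1 18.8 r 99.2 ang -0.0
0.003 red 26.1 4.3 r 116.7 ang 12.9
0.006 piv -0.5 117.7 r 0.6 ang -60.2
0.006 tip -0.9 24.8 r 93.2 ang -0.5
0.006 red 25.1 10.4 r 110.5 ang 13.1
0.01 piv -1.6 125.0 r 7.2 ang -167.2
0.01 tip -1.9 32.8 r 85.2 ang -1.3
0.01 red 23.8 18.5 r 102.3 ang 13.5
0.014 piv -2.7 132.3 r 14.5 ang -169.4
0.014 tip -3.0 40.8 r 77.2 ang -2.2
0.014 red 22.5 26.6 r 94.2 ang 13.9
```

```bash
python3 - <<'E'
from h import *
im=np.mean([cv2.imread(f'pics/{n}_raw.png').astype(float) for n in('e','f','g')]+[cv2.imread('pics/scene0.png').astype(float)],0)
sub=im[249:259,228:238];red=np.clip(sub[...,2]-(sub[...,1]+sub[...,0])/2-12,0,None);yy,xx=np.mgrid[249:259,228:238]
q=((red*xx).sum()/red.sum(),(red*yy).sum()/red.sum());print(q)
a=np.radians(-5.4);gx=np.array([np.cos(a),np.sin(a),0]);gy=np.array([-gx[1],gx[0],0]);G=np.array([.568,-.188,.045])
def uv(px,d):
  t,v=ray('scene',px);s=((G+gx*d-t)@gx)/(v@gx);P=t+v*s-G-gx*d;return P@gy,P[2]
def pt(x):return(x[0]/12-.5+205,x[1]/12-.5+230)
for d in(.003,.006,.01,.014):
  y,z=uv(q,d);py,pz=uv(pt((231,170)),.006); ty,tz=uv(pt((264,363)),.008)
  print(d,round(y*1e3,1),round(z*1e3,1),'r',np.hypot(y,z-.118)*1e3,'ang',np.degrees(np.arctan2(y,.118-z)).round(1),'rel. to piv y',np.degrees(np.arctan2(y-py,.118-z)).round(1),py,ty)
E
```

```text
(np.float64(232.63908629441624), np.float64(253.2030456852792))
0.003 20.7 40.4 r 80.32065285670735 ang 14.9 rel. to piv y 15.3 -0.0005128865238396036 -0.0014037793671636486
0.006 19.8 46.3 r 74.40555393513078 ang 15.4 rel. to piv y 15.8 -0.0005128865238396036 -0.0014037793671636486
0.01 18.5 54.1 r 66.52847854280719 ang 16.2 rel. to piv y 16.6 -0.0005128865238396036 -0.0014037793671636486
0.014 17.3 61.9 r 58.66661817290064 ang 17.1 rel. to piv y 17.6 -0.0005128865238396036 -0.0014037793671636486
```

>>> apply_moves(
  commands=[
    {"linear": [0, 0, -0.005], "delta_rot": [0, 0, 0], "fingers": 255},
    {"linear": [0, 0, -0.015], "delta_rot": [0, 0, 0], "fingers": 255},
    {"linear": [0, 0, -0.03], "delta_rot": [0, 0, 0], "fingers": 255},
    {"linear": [0, 0, -0.05], "delta_rot": [0, 0, 0], "fingers": 255},
    {"linear": [0, 0, -0.08], "delta_rot": [0, 0, 0], "fingers": 255},
    {"linear": [0, 0, -0.11], "delta_rot": [0, 0, 0], "fingers": 255},
    {"linear": [0, 0, -0.14], "delta_rot": [0, 0, 0], "fingers": 255},
    {"linear": [0, 0, -0.17], "delta_rot": [0, 0, 0], "fingers": 255},
  ],
)

```text
time: 13.35
tool_pos: [0.5666, -0.1875, 0.332]
tool_rot: [0.0, 0.047, 0.999, 0.0]
contact_force: [0.7, -0.2, -4.7]
gripper_width: 0.344
```

```bash
python3 - <<'E'
from h import *
p,r,s=pose();print(p,s['contact_force'],s['ft_torque'],s['gripper_width'])
print(r.as_matrix().round(3))
# tilt: rotate about gauge +x by -15.5 deg
a=np.radians(-5.4);gx=np.array([np.cos(a),np.sin(a),0])
T=R.from_rotvec(gx*np.radians(-15.5))*r
plan([.66,-.16,.50],Rt=T)
E
```

```text
[ 0.5666438  -0.18749036  0.33199957] [ 0.67337481 -0.19961124 -4.71683372] [-0.01892256  0.00409388  0.07722464] 0.34373965775861404
[[-0.996  0.093  0.001]
 [ 0.093  0.996  0.   ]
 [-0.001  0.    -1.   ]]
lin [-0.0905  0.0361 -0.1679] rot [ 1.55e+01  1.00e-02 -1.00e-02]
```

>>> apply_moves(
  commands=[
    {"linear": [-0.01, 0.004, -0.02], "delta_rot": [1, 0, 0], "fingers": 255},
    {"linear": [-0.025, 0.01, -0.045], "delta_rot": [4, 0, 0], "fingers": 255},
    {"linear": [-0.04, 0.016, -0.075], "delta_rot": [7, 0, 0], "fingers": 255},
    {"linear": [-0.055, 0.022, -0.105], "delta_rot": [10, 0, 0], "fingers": 255},
    {"linear": [-0.07, 0.028, -0.13], "delta_rot": [12.5, 0, 0], "fingers": 255},
    {"linear": [-0.08, 0.032, -0.15], "delta_rot": [14.5, 0, 0], "fingers": 255},
    {"linear": [-0.088, 0.035, -0.163], "delta_rot": [15.5, 0, 0], "fingers": 255},
    {"linear": [-0.09, 0.036, -0.168], "delta_rot": [15.5, 0, 0], "fingers": 255},
  ],
)

```text
time: 14.15
tool_pos: [0.6606, -0.159, 0.5]
tool_rot: [-0.005, 0.046, 0.99, -0.134]
contact_force: [-0.3, 0.8, -4.4]
gripper_width: 0.345
```

>>> apply_moves(
  commands=[
    {"linear": [0, 0, 0], "delta_rot": [0, 0, 0], "fingers": 255},
    {"linear": [0, 0, 0], "delta_rot": [0, 0, 0], "fingers": 255},
    {"linear": [0, 0, 0], "delta_rot": [0, 0, 0], "fingers": 255},
    {"linear": [0, 0, 0], "delta_rot": [0, 0, 0], "fingers": 255},
    {"linear": [0, 0, 0], "delta_rot": [0, 0, 0], "fingers": 255},
    {"linear": [0, 0, 0], "delta_rot": [0, 0, 0], "fingers": 255},
    {"linear": [0, 0, 0], "delta_rot": [0, 0, 0], "fingers": 255},
    {"linear": [0, 0, 0], "delta_rot": [0, 0, 0], "fingers": 255},
  ],
)

```text
time: 14.95
tool_pos: [0.6597, -0.1605, 0.4979]
tool_rot: [-0.006, 0.047, 0.99, -0.135]
contact_force: [-1.2, 0.5, -4.4]
gripper_width: 0.34
```

```bash
python3 - <<'E'
from h import *
p,r,s=pose();print(s['time'],p)
print(r.as_matrix().round(4))
im=np.mean([eyes.grab_frame('scene').astype(float) for _ in range(4)],0)[...,::-1]
cv2.imwrite('pics/j_raw.png',np.clip(im,0,255).astype('uint8'))
P=p+r.as_matrix()[:,2]*(.12-.118); q=proj('scene',P);print(q)
x0,y0=int(q[0])-45,int(q[1])-30;print(x0,y0)
crop(np.clip(im*1.8,0,255).astype('uint8'),'j',(x0,y0,x0+90,y0+75),8)
E
```

```text
14.95 [ 0.65973467 -0.16047058  0.4978896 ]
[[-0.9956  0.0904 -0.0251]
 [ 0.0938  0.9594 -0.266 ]
 [-0.     -0.2672 -0.9636]]
[243.67525805 184.09123293]
198 154
```

View pics/j.png

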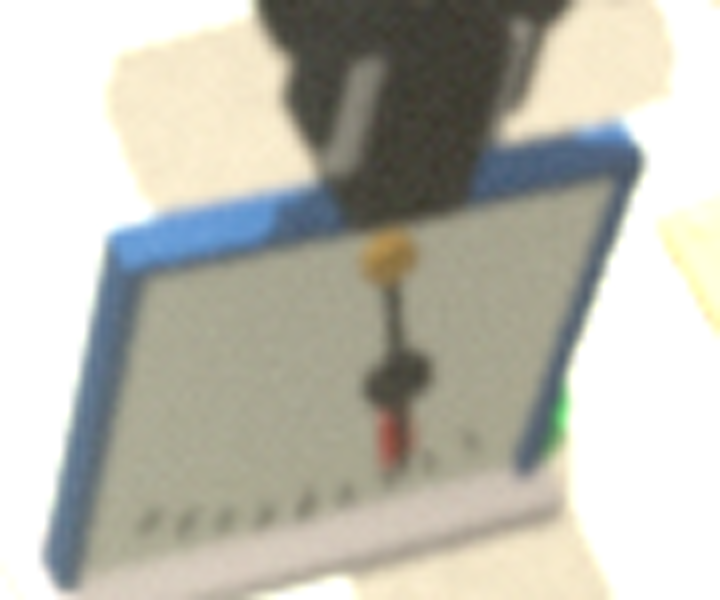

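```bash
cat > meas.py <<'E'
from h import *
import sys
def frame(p,r,L=.1153,xo=.0015):
    M=r.as_matrix();gx=-M[:,0];gy=M[:,1];gz=-M[:,2]
    G=p-gz*L+gx*xo
    return G,gx,gy,gz
def uv(px,d,F):
  G,gx,gy,gz=F
  t,v=ray('scene',px);s=((G+gx*d-t)@gx)/(v@gx);P=t+v*s-G-gx*d;return P@gy*1e3,P@gz*1e3
E
python3 - <<'E'
from meas import *
p,r,s=pose();F=frame(p,r)
c=lambda a:(a[0]/8-.5+198,a[1]/8-.5+154)
for d in(0,.003,.006,.009,.012):
  print(d,[np.round(uv(c(a),d,F),1).tolist() for a in((388,257),(402,467),(391,440),(388,467),(98,572),(560,515))])
E
```

```text
0 [[5.1, 109.2], [29.1, 22.2], [22.8, 35.3], [24.6, 23.8], [-54.7, 9.9], [88.8, -19.7]]
0.003 [[2.8, 113.0], [26.6, 26.6], [20.4, 39.6], [22.1, 28.1], [-56.6, 14.4], [85.9, -15.0]]
0.006 [[0.4, 116.8], [24.1, 31.0], [17.9, 43.9], [19.6, 32.5], [-58.5, 18.8], [82.9, -10.4]]
0.009 [[-1.9, 120.6], [21.6, 35.3], [15.4, 48.2], [17.2, 36.9], [-60.5, 23.3], [80.0, -5.7]]
0.012 [[-4.2, 124.3], [19.1, 39.7], [13.0, 52.5], [14.7, 41.2], [-62.4, 27.8], [77.1, -1.0]]
```

```bash
python3 - <<'E'
from h import *
im=np.mean([eyes.grab_frame('top').astype(float) for _ in range(4)],0)[...,::-1]
cv2.imwrite('pics/k_raw.png',np.clip(im,0,255).astype('uint8'))
crop(np.clip(im*2.2,0,255).astype('uint8'),'k',(198,160,248,215),14)
E
```

```text
(no output)
```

View pics/k.png

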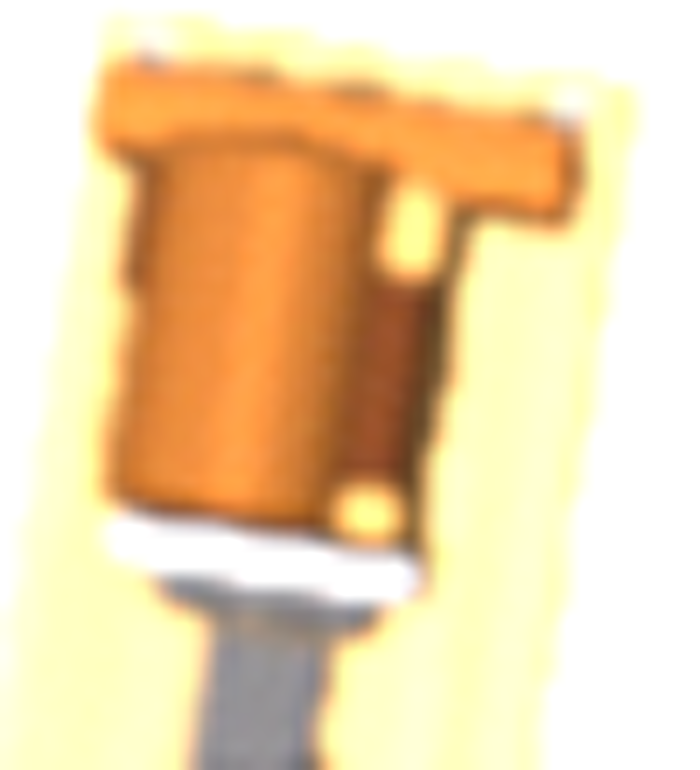

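```bash
python3 - <<'E'
from h import *
f=lambda q,z:onz('top',(q[0]/14-.5+198,q[1]/14-.5+160),z)
L1,L2=f((150,165),.0714),f((110,490),.0714);R1,R2=f((372,170),.067),f((330,500),.067)
for A,B in((L1,L2),(R1,R2)): d=A-B;print(A,B,np.degrees(np.arctan2(d[1],d[0])))
a=np.radians(-7.4);vx=np.array([np.cos(a),np.sin(a),0]);vy=np.array([-vx[1],vx[0],0])
print('vy',L1@vy,L2@vy,R1@vy,R2@vy,'axis',( (L1@vy+L2@vy)/2-.02765), ((R1@vy+R2@vy)/2+.028))
# jaw & fence along vx
J=[f(q,.054) for q in((107,520),(418,562))];Fe=[f(q,.060) for q in((140,163),(560,222))]
print('jaw front',[j@vx for j in J],[j@vy for j in J],'fence',[x@vx for x in Fe])
c=[f((250,133),.095),f((228,520),.095)];print('crown ends vx',[x@vx for x in c],[x@vy for x in c])
e=lambda q,z:onz('scene',(q[0]/8-.5+285,q[1]/8-.5+165),z)
for q in((320,212),(400,355)): x=e(q,.095);print('scene',x,x@vx,x@vy)
print('knob vx',np.array([.4523,.1725,0])@vx)
# vise sides
for q in((105,20),(635,90)): x=f(q,.015);print(x@vx,x@vy)
E
```

```text
[0.62051985 0.18563898 0.0714    ] [0.54778443 0.19310906 0.0714    ] -5.863835282190197
[0.6205976  0.13675344 0.067     ] [0.54645475 0.14484396 0.067     ] -6.227512401719768
vy 0.26401304991072516 0.26205290813722865 0.21554468305521374 0.2140185409405586 axis 0.23538297902397692 0.24278161199788617
jaw front [np.float64(0.5126647037581926), np.float64(0.5130307649460805)] [np.float64(0.2648822382207308), np.float64(0.19419824544841877)] fence [np.float64(0.593004691487516), np.float64(0.5929866422593181)]
crown ends vx [np.float64(0.5984965515994827), np.float64(0.5139376319590712)] [np.float64(0.23911233597684212), np.float64(0.23138906635055076)]
scene [0.5439409  0.17682307 0.095     ] 0.5166364768245958 0.24540752970660404
scene [0.61343178 0.16176836 0.095     ] 0.5874875555169756 0.23942833434790425
knob vx 0.4263156263362422
0.6307762714741882 0.2898138810816558
0.6317883470212086 0.16489331369144933
```

```bash
python3 - <<'E'
from h import *
im=np.mean([cv2.imread(f'pics/{n}_raw.png').astype(float) for n in('e','f','g')],0)
crop(np.clip(im*2.0,0,255).astype('uint8'),'l',(303,185,348,225),15)
E
```

```text
(no output)
```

View pics/l.png

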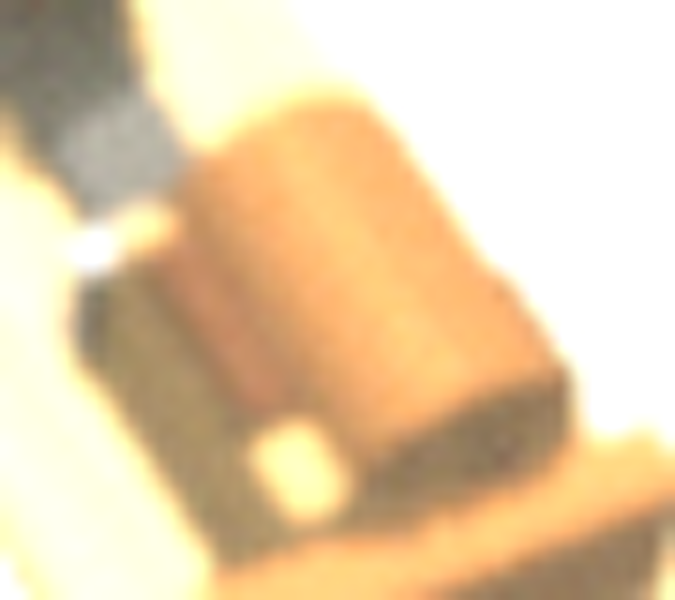

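```bash
python3 - <<'E'
from h import *
a=np.radians(-7.4);vx=np.array([np.cos(a),np.sin(a),0]);vy=np.array([-vx[1],vx[0],0])
f=lambda q,z:onz('scene',(q[0]/15-.5+303,q[1]/15-.5+185),z)
for q in((395,133),(440,195),(490,263)):
  x=f(q,.0785);print('R',x@vx,x@vy,'axis',x@vy-.0255)
for q in((195,172),(362,465),(290,340)):
  x=f(q,.067);print('L',x@vx,x@vy,'axis',x@vy+.028)
# predicted front-end arc for axis candidates, in crop px
for ax in(.232,.235,.238,.241):
  for X in (.593,.513):
    o=[]
    for t in(-90,-45,0,45,66):
      t=np.radians(t);P=vx*X+vy*(ax+.028*np.sin(t))+[0,0,.067+.028*np.cos(t)]
      o.append(((proj('scene',P)-[303,185]+.5)*15).round().tolist())
    print(ax,X,o)
E
```

```text
R 0.520667638392128 0.2609401785468338 axis 0.23544017854683383
R 0.5384541929590801 0.26139567561503607 axis 0.23589567561503608
R 0.5577398160256627 0.26200859794779374 axis 0.23650859794779375
L 0.5048653268116895 0.2232414178098191 axis 0.2512414178098191
L 0.5836408643836156 0.21829307895688052 axis 0.24629307895688052
L 0.5505852294645192 0.22022430189929953 axis 0.24822430189929953
0.232 0.593 [[324.0, 525.0], [371.0, 458.0], [462.0, 400.0], [541.0, 387.0], [560.0, 400.0]]
0.232 0.513 [[133.0, 233.0], [177.0, 163.0], [265.0, 107.0], [343.0, 98.0], [363.0, 112.0]]
0.235 0.593 [[337.0, 520.0], [384.0, 452.0], [475.0, 394.0], [554.0, 382.0], [573.0, 395.0]]
0.235 0.513 [[146.0, 228.0], [190.0, 158.0], [277.0, 102.0], [356.0, 93.0], [375.0, 107.0]]
0.238 0.593 [[350.0, 515.0], [397.0, 447.0], [488.0, 389.0], [567.0, 377.0], [585.0, 390.0]]
0.238 0.513 [[159.0, 223.0], [202.0, 153.0], [290.0, 97.0], [368.0, 88.0], [387.0, 102.0]]
0.241 0.593 [[362.0, 509.0], [410.0, 441.0], [501.0, 384.0], [580.0, 371.0], [598.0, 384.0]]
0.241 0.513 [[171.0, 218.0], [215.0, 148.0], [303.0, 92.0], [381.0, 83.0], [400.0, 97.0]]
```

```bash
cat > tgt.py <<'E'
from meas import *
a=np.radians(-7.4);vx=np.array([np.cos(a),np.sin(a),0]);vy=np.array([-vx[1],vx[0],0]);Z=np.array([0,0,1.])
def target(th,s=.004,h=0,X=.554,Y=.2355,L=.1153,xo=.0015):
    t=np.radians(th);n=vy*np.sin(t)+Z*np.cos(t);g=vy*np.cos(t)-Z*np.sin(t)
    F=vx*X+vy*Y+Z*.067+.028*n-s*g
    Rt=R.from_matrix(np.stack([-vx,g,-n],1))
    return F+n*L-vx*xo+Z*h,Rt,F
E
python3 - <<'E'
from tgt import *
for h in(.06,.015):
    T,Rt,F=target(15.2,h=h);print(T,F);plan(T,Rt=Rt)
E
```

```text
[0.58257159 0.19580986 0.26633562] [0.58016555 0.16563803 0.09506922]
lin [0.1103 0.3967 0.1303] rot [-0.3   0.54  1.95]
[0.58257159 0.19580986 0.22133562] [0.58016555 0.16563803 0.09506922]
lin [0.1103 0.4087 0.1736] rot [-0.3   0.54  1.95]
```

>>> apply_moves(
  commands=[
    {"linear": [0.003, 0.012, 0.004], "delta_rot": [0, 0, 0], "fingers": 255},
    {"linear": [0.01, 0.036, 0.012], "delta_rot": [0, 0, 0.5], "fingers": 255},
    {"linear": [0.019, 0.07, 0.023], "delta_rot": [0, 0, 1], "fingers": 255},
    {"linear": [0.029, 0.106, 0.035], "delta_rot": [0, 0.2, 1.5], "fingers": 255},
    {"linear": [0.039, 0.142, 0.047], "delta_rot": [0, 0.4, 2], "fingers": 255},
    {"linear": [0.05, 0.178, 0.058], "delta_rot": [-0.3, 0.5, 2], "fingers": 255},
    {"linear": [0.06, 0.214, 0.07], "delta_rot": [-0.3, 0.5, 2], "fingers": 255},
    {"linear": [0.07, 0.25, 0.082], "delta_rot": [-0.3, 0.5, 2], "fingers": 255},
  ],
)

```text
time: 16.15
tool_pos: [0.6097, 0.0661, 0.3508]
tool_rot: [-0.008, 0.064, 0.989, -0.132]
contact_force: [0.6, 0.4, -4.1]
gripper_width: 0.347
```

```bash
python3 - <<'E'
from tgt import *
T,Rt,F=target(15.2,h=.04);plan(T,Rt=Rt)
E
```

```text
lin [0.0438 0.1481 0.068 ] rot [ 0.03  0.06 -0.03]
```

>>> apply_moves(
  commands=[
    {"linear": [0.01, 0.035, 0.014], "delta_rot": [0, 0, 0], "fingers": 255},
    {"linear": [0.02, 0.068, 0.03], "delta_rot": [0, 0, 0], "fingers": 255},
    {"linear": [0.029, 0.098, 0.045], "delta_rot": [0, 0, 0], "fingers": 255},
    {"linear": [0.036, 0.122, 0.056], "delta_rot": [0, 0, 0], "fingers": 255},
    {"linear": [0.041, 0.138, 0.063], "delta_rot": [0, 0, 0], "fingers": 255},
    {"linear": [0.044, 0.147, 0.067], "delta_rot": [0, 0, 0], "fingers": 255},
    {"linear": [0.044, 0.148, 0.068], "delta_rot": [0, 0, 0], "fingers": 255},
    {"linear": [0.044, 0.148, 0.068], "delta_rot": [0, 0, 0], "fingers": 255},
  ],
)

```text
time: 16.95
tool_pos: [0.5838, 0.1933, 0.2484]
tool_rot: [-0.007, 0.065, 0.989, -0.132]
contact_force: [0.5, 0.2, -3.6]
gripper_width: 0.35
```

```bash
python3 - <<'E'
from tgt import *
for h in(.04,.006,0):
  T,Rt,F=target(15.2,h=h);plan(T,Rt=Rt)
p,r,s=pose();print(p,s['contact_force'],s['ft_torque'])
im=grab('scene','m');crop(np.clip(im*2.0,0,255).astype('uint8'),'m',(280,130,370,230),6)
print(proj('scene',F))
E
```

```text
lin [0.0015 0.0028 0.0014] rot [-0.01  0.11 -0.1 ]
lin [0.0016 0.0117 0.0342] rot [-0.01  0.11 -0.1 ]
lin [0.0016 0.0133 0.04  ] rot [-0.01  0.11 -0.1 ]
[0.58377612 0.19328928 0.24838929] [ 0.4608209   0.17218049 -3.56438962] [ 0.39955407 -0.02495306 -0.05218224]
[328.77199902 200.65568617]
```

View pics/m.png

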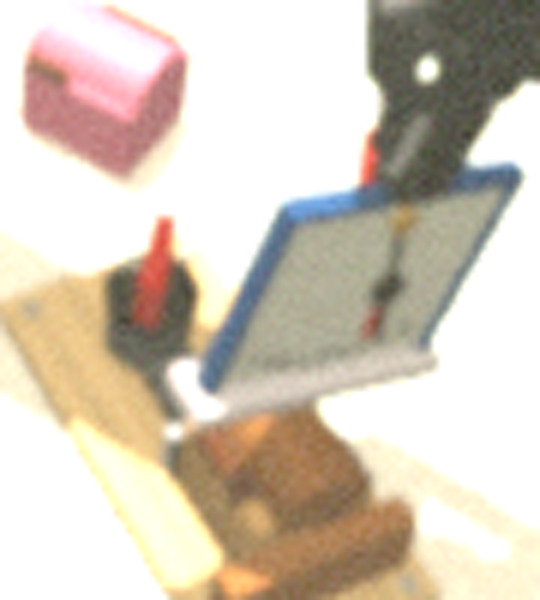

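>>> apply_moves(
  commands=[
    {"linear": [0.0015, 0.004, 0.006], "delta_rot": [0, 0, 0], "fingers": 255},
    {"linear": [0.0015, 0.006, 0.013], "delta_rot": [0, 0, 0], "fingers": 255},
    {"linear": [0.0015, 0.008, 0.02], "delta_rot": [0, 0, 0], "fingers": 255},
    {"linear": [0.0015, 0.01, 0.027], "delta_rot": [0, 0, 0], "fingers": 255},
    {"linear": [0.0015, 0.011, 0.032], "delta_rot": [0, 0, 0], "fingers": 255},
    {"linear": [0.0015, 0.0117, 0.034], "delta_rot": [0, 0, 0], "fingers": 255},
    {"linear": [0.0015, 0.0117, 0.034], "delta_rot": [0, 0, 0], "fingers": 255},
    {"linear": [0.0015, 0.0117, 0.034], "delta_rot": [0, 0, 0], "fingers": 255},
  ],
)

```text
time: 17.8
tool_pos: [0.5823, 0.1964, 0.212]
tool_rot: [-0.008, 0.064, 0.989, -0.132]
contact_force: [0.7, 0.3, -3.9]
gripper_width: 0.345
```

```bash
python3 - <<'E'
from tgt import *
for h in(0.006,0.003,0,):
  T,Rt,F=target(15.2,h=h);plan(T,Rt=Rt)
p,r,s=pose();print(p,s['contact_force'],s['ft_torque'])
E
```

```text
lin [-0.0004 -0.0006 -0.0002] rot [ 0.01  0.06 -0.06]
lin [-0.0003  0.0002  0.0027] rot [ 0.01  0.06 -0.06]
lin [-0.0003  0.001   0.0056] rot [ 0.01  0.06 -0.06]
[0.58229048 0.19636171 0.21201514] [ 0.66199818  0.2890413  -3.9494835 ] [ 0.38084843 -0.03468314 -0.03502237]
```

>>> apply_moves(
  commands=[
    {"linear": [0, 0.0002, 0.001], "delta_rot": [0, 0, 0], "fingers": 255},
    {"linear": [0, 0.0004, 0.002], "delta_rot": [0, 0, 0], "fingers": 255},
    {"linear": [0, 0.0006, 0.0025], "delta_rot": [0, 0, 0], "fingers": 255},
    {"linear": [0, 0.0008, 0.003], "delta_rot": [0, 0, 0], "fingers": 255},
    {"linear": [0, 0.001, 0.0035], "delta_rot": [0, 0, 0], "fingers": 255},
    {"linear": [0, 0.001, 0.004], "delta_rot": [0, 0, 0], "fingers": 255},
    {"linear": [0, 0.001, 0.004], "delta_rot": [0, 0, 0], "fingers": 255},
    {"linear": [0, 0.001, 0.004], "delta_rot": [0, 0, 0], "fingers": 255},
  ],
)

```text
time: 18.6
tool_pos: [0.5821, 0.1962, 0.2076]
tool_rot: [-0.008, 0.064, 0.989, -0.132]
contact_force: [-0.0, -0.1, -4.5]
gripper_width: 0.345
```

```bash
python3 st.py
```

```text
18.6 [0.58208494 0.19620069 0.20755492] 82.54620875892611 [-0.01273846 -0.0552643  -4.48951634] [ 0.41663482 -0.02744347 -0.00164289] 0.3449404762113023
```

>>> apply_moves(
  commands=[
    {"linear": [0, 0.0001, 0.0004], "delta_rot": [0, 0, 0], "fingers": 255},
    {"linear": [0, 0.0002, 0.0008], "delta_rot": [0, 0, 0], "fingers": 255},
    {"linear": [0, 0.0003, 0.0012], "delta_rot": [0, 0, 0], "fingers": 255},
    {"linear": [0, 0.0004, 0.0016], "delta_rot": [0, 0, 0], "fingers": 255},
    {"linear": [0, 0.0005, 0.002], "delta_rot": [0, 0, 0], "fingers": 255},
    {"linear": [0, 0.0005, 0.002], "delta_rot": [0, 0, 0], "fingers": 255},
    {"linear": [0, 0.0005, 0.002], "delta_rot": [0, 0, 0], "fingers": 255},
    {"linear": [0, 0.0005, 0.002], "delta_rot": [0, 0, 0], "fingers": 255},
  ],
)

```text
time: 19.4
tool_pos: [0.5823, 0.1962, 0.2063]
tool_rot: [-0.008, 0.064, 0.989, -0.132]
contact_force: [-1.0, -0.1, 1.7]
gripper_width: 0.342
```

```bash
python3 st.py
```

```text
19.4 [0.58233224 0.19619007 0.20634428] 82.52898919442944 [-0.96263604 -0.08562224  1.73662644] [ 0.06905321  0.28112707 -0.07334975] 0.34187714877469977
```

```bash
python3 - <<'E'
from tgt import *
p,r,s=pose();print(s['time'],p)
im=np.mean([eyes.grab_frame('scene').astype(float) for _ in range(4)],0)[...,::-1]
cv2.imwrite('pics/n_raw.png',np.clip(im,0,255).astype('uint8'))
F=frame(p,r);q=proj('scene',F[0]);print(q,'tilt',np.degrees(np.arctan2(F[3][1],F[3][2])),F[3])
crop(np.clip(im*1.8,0,255).astype('uint8'),'n',(300,145,365,225),8)
im=cv2.cvtColor(eyes.grab_frame('top'),cv2.COLOR_RGB2BGR);cv2.imwrite('pics/nt_raw.png',im)
crop(np.clip(im*1.8,0,255).astype('uint8'),'nt',(180,130,270,255),5)
E
```

```text
19.4 [0.58233224 0.19619007 0.20634428]
[328.85679661 200.584026  ] tilt 15.079057794152561 [0.03229619 0.26001589 0.96506409]
```

View pics/n.png

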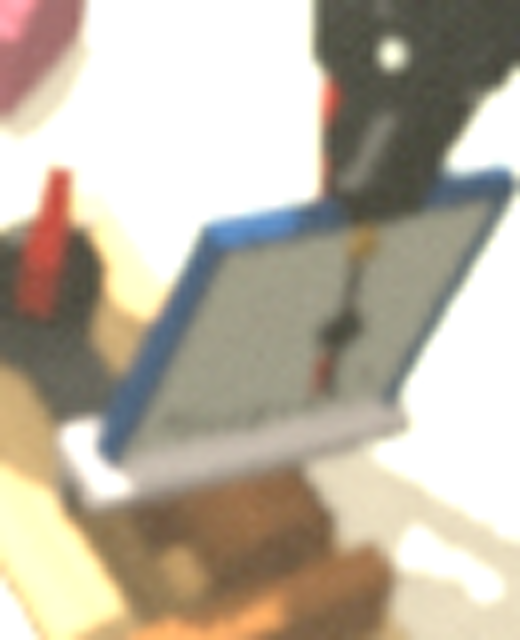

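View pics/nt.png

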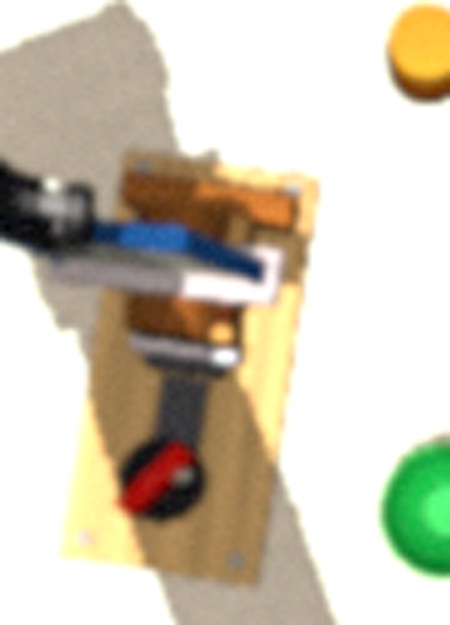

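```bash
python3 - <<'E'
from tgt import *
im=cv2.imread('pics/n_raw.png').astype(float)
crop(np.clip(im*2,0,255).astype('uint8'),'n2',(330,168,355,200),20)
jm=cv2.imread('pics/j_raw.png').astype(float)
crop(np.clip(jm*2,0,255).astype('uint8'),'j2',(235,180,260,217),16)
for nm,I,(x0,y0,x1,y1) in(('n',im,(333,185,346,198)),('j',jm,(240,200,256,216))):
  s=I[y0:y1,x0:x1];print(nm);print((s[...,2]-(s[...,1]+s[...,0])/2).round().astype(int));print(s.mean(2).round().astype(int))
E
```

```text
n
[[ 8  8  8  6  7  8  8  6  6  5  2  4  6]
 [ 8  8  7  8  7  6  5  4  5  4  4  5  6]
 [ 6  6  8  6  6  7  6  4  5  4  6  4  6]
 [ 8  6  7  8  6  6  7  8  8  4  4  5  7]
 [ 6  6  6  6  4  8 13 17 12  6  6  5  8]
 [ 6  8  8  7  6  8 20 26 16  8  8  7  6]
 [ 6  8  6  7  7 11 22 24 13  6  6  6  8]
 [ 7  7  6  8  8 12 22 20  8  6  8  6  6]
 [ 7  6  7  6  6 13 18 15  7  7  7  6  7]
 [ 7  6  6  6  8 10 14 10  7  6  7  8  6]
 [ 6  7  7  6  6  6  7  8  8  8  8  8  8]
 [ 6  6  6  6  6  8  7  9  8  8  8 10 10]
 [ 8  8  9  8  8  8  9  9  9  9 10 10  9]]
[[ 84  84  84  83  84  83  77  67  53  45  43  48  66]
 [ 83  84  83  84  84  80  70  54  44  40  44  52  68]
 [ 84  85  83  83  83  81  69  53  43  43  52  65  78]
 [ 84  84  83  84  85  82  72  60  51  53  66  77  81]
 [ 85  84  84  84  83  84  73  64  52  63  76  82  84]
 [ 84  84  83  85  85  80  70  58  55  68  79  81  80]
 [ 84  83  86  84  84  81  67  53  55  72  80  82  77]
 [ 83  84  84  84  84  78  67  55  58  73  81  81  78]
 [ 83  84  84  83  83  76  67  58  61  73  81  83  81]
 [ 83  84  83  83  83  76  71  69  67  78  82  86  87]
 
[... 1356 characters left out ...]
  69  85  88  87  89  88  88]
 [ 89  88  88  89  83  76  60  49  49  69  83  86  89  87  88  90]
 [ 87  89  90  90  85  72  57  47  49  69  81  87  89  89  88  84]
 [ 90  88  88  89  85  70  57  47  49  66  80  87  88  88  87  84]
 [ 88  88  88  89  85  72  59  50  48  67  80  88  88  89  88  85]
 [ 89  89  88  87  85  75  62  50  53  68  79  79  85  89  90  87]
 [ 89  89  89  88  84  76  64  58  56  75  80  76  80  87  89  88]
 [ 89  89  88  88  86  79  69  64  66  79  82  77  83  87  89  90]
 [ 88  87  88  88  85  79  69  72  76  84  88  85  87  90  91  94]
 [ 85  81  86  88  87  84  76  81  87  89  93  95  95  98 101 102]
 [ 80  75  84  88  90  89  87  91  94  97 100 104 103 104 106 107]]
```

View pics/n2.png

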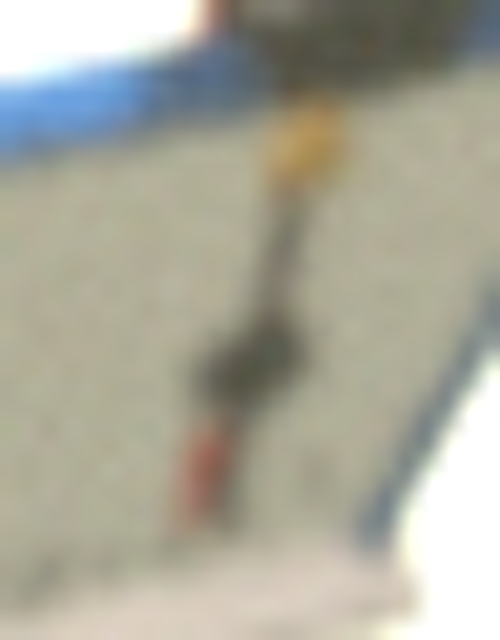

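View pics/j2.png

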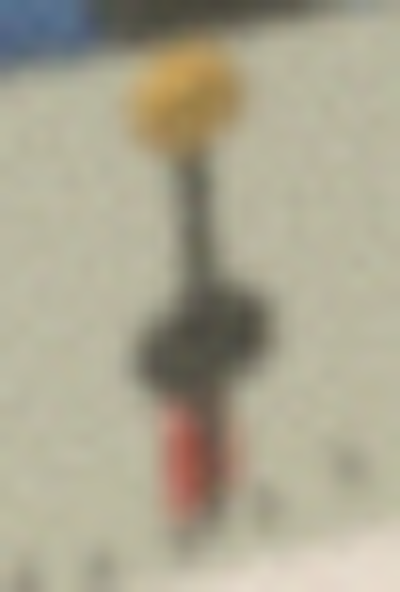

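```bash
python3 - <<'E'
from tgt import *
# pose at j
p=np.array([0.65973467,-0.16047058,0.4978896]);M=np.array([[-0.9956,0.0904,-0.0251],[0.0938,0.9594,-0.266],[0,-0.2672,-0.9636]])
F=frame(p,R.from_matrix(M))
for d in(.001,.002,.003,.004,.005,.0065,.008):
  o=[]
  for q in((247.3,208.5),(247.1,211.5),(247.65,208.5),(248.2,211.5),(246,170+0)):
    y,z=uv(q,d,F);o.append((round(y,1),round(z,1),round(np.hypot(y,z-118),1),round(np.degrees(np.arctan2(y,118-z)),1)))
  print(d,o)
E
```

```text
0.001 [(np.float64(24.4), np.float64(35.9), np.float64(85.7), np.float64(16.5)), (np.float64(26.3), np.float64(25.5), np.float64(96.2), np.float64(15.9)), (np.float64(25.3), np.float64(35.6), np.float64(86.2), np.float64(17.1)), (np.float64(29.1), np.float64(24.5), np.float64(97.9), np.float64(17.3)), (np.float64(-5.7), np.float64(154.7), np.float64(37.1), np.float64(-171.2))]
0.002 [(np.float64(23.6), np.float64(37.3), np.float64(84.1), np.float64(16.3)), (np.float64(25.5), np.float64(27.0), np.float64(94.5), np.float64(15.6)), (np.float64(24.5), np.float64(37.0), np.float64(84.6), np.float64(16.8)), (np.float64(28.3), np.float64(26.0), np.float64(96.3), np.float64(17.1)), (np.float64(-6.4), np.float64(155.9), np.float64(38.4), np.float64(-170.4))]
0.003 [(np.float64(22.8), np.float64(38.7), np.float64(82.5), np.float64(16.0)), (np.float64(24.7), np.float64(28.4), np.float64(92.9), np.float64(15.4)), (np.float64(23.6), np.float64(38.4), np.float64(83.0), np.float64(16.5)), (np.float64(27.5), np.float64(27.4), np.float64(94.6), np.float64(16.9)), (np.float64(-7.2), np.float64(157.0),
[... 861 characters left out ...]
, np.float64(15.0)), (np.float64(21.8), np.float64(33.5), np.float64(87.3), np.float64(14.4)), (np.float64(20.7), np.float64(43.4), np.float64(77.4), np.float64(15.5)), (np.float64(24.6), np.float64(32.5), np.float64(88.9), np.float64(16.0)), (np.float64(-9.8), np.float64(161.1), np.float64(44.2), np.float64(-167.2))]
0.008 [(np.float64(18.6), np.float64(45.9), np.float64(74.5), np.float64(14.5)), (np.float64(20.5), np.float64(35.7), np.float64(84.8), np.float64(14.0)), (np.float64(19.5), np.float64(45.6), np.float64(75.0), np.float64(15.1)), (np.float64(23.3), np.float64(34.7), np.float64(86.5), np.float64(15.6)), (np.float64(-11.0), np.float64(162.8), np.float64(46.1), np.float64(-166.3))]
```

>>> apply_moves(
  commands=[
    {"linear": [0, 0, -0.0002], "delta_rot": [0, 0, 0], "fingers": 255},
    {"linear": [0, 0, -0.0003], "delta_rot": [0, 0, 0], "fingers": 255},
    {"linear": [0, 0, -0.0003], "delta_rot": [0, 0, 0], "fingers": 255},
    {"linear": [0, 0, -0.0003], "delta_rot": [0, 0, 0], "fingers": 255},
    {"linear": [0, 0, -0.0003], "delta_rot": [0, 0, 0], "fingers": 255},
    {"linear": [0, 0, -0.0003], "delta_rot": [0, 0, 0], "fingers": 255},
    {"linear": [0, 0, -0.0003], "delta_rot": [0, 0, 0], "fingers": 255},
    {"linear": [0, 0, -0.0003], "delta_rot": [0, 0, 0], "fingers": 255},
  ],
)

```text
time: 20.45
tool_pos: [0.5823, 0.1963, 0.2063]
tool_rot: [-0.008, 0.064, 0.989, -0.132]
contact_force: [-1.0, 0.3, 5.7]
gripper_width: 0.344
```

```bash
python3 st.py; python3 - <<'E'
from tgt import *
p,r,s=pose();F=frame(p,r)
for q in((344.75,175),(341.1,193.3)): print(np.round(uv(q,.0065,F),1))
T,Rt,G=target(15.2);print(F[0]-G)
im=np.mean([eyes.grab_frame('scene').astype(float) for _ in range(4)],0)[...,::-1]
crop(np.clip(im*1.8,0,255).astype('uint8'),'o',(295,140,365,225),8)
E
```

```text
20.45 [0.58233673 0.19628895 0.20631312] 82.53641746581424 [-1.04589048  0.28990524  5.7228941 ] [-0.08968277  0.35506178 -0.04467446] 0.343782303346495
[  0.3 119. ]
[27.2 33.4]
[-7.33852432e-05  4.78624896e-04 -2.57486379e-05]
```

View pics/o.png

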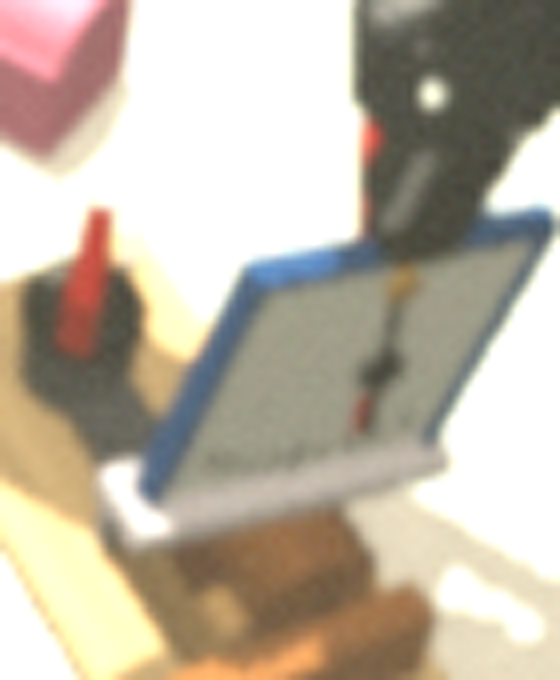

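>>> apply_moves(
  commands=[
    {"linear": [0, 0, -0.0003], "delta_rot": [0, 0, 0], "fingers": 255},
    {"linear": [0, 0, -0.0006], "delta_rot": [0, 0, 0], "fingers": 255},
    {"linear": [0, 0, -0.0007], "delta_rot": [0, 0, 0], "fingers": 255},
    {"linear": [0, 0, -0.0007], "delta_rot": [0, 0, 0], "fingers": 255},
    {"linear": [0, 0, -0.0007], "delta_rot": [0, 0, 0], "fingers": 255},
    {"linear": [0, 0, -0.0007], "delta_rot": [0, 0, 0], "fingers": 255},
    {"linear": [0, 0, -0.0007], "delta_rot": [0, 0, 0], "fingers": 255},
    {"linear": [0, 0, -0.0007], "delta_rot": [0, 0, 0], "fingers": 255},
  ],
)

```text
time: 21.45
tool_pos: [0.5821, 0.1964, 0.2063]
tool_rot: [-0.008, 0.064, 0.989, -0.132]
contact_force: [0.2, 0.4, 1.9]
gripper_width: 0.342
```

```bash
python3 st.py; python3 - <<'E'
from tgt import *
p,r,s=pose();F=frame(p,r);G,gx,gy,gz=F
im=np.mean([eyes.grab_frame('scene').astype(float) for _ in range(3)],0)[...,::-1]
im=np.clip(im*1.8,0,255).astype('uint8');cv2.imwrite('pics/q_raw.png',im)
k=9;x0,y0=300,150
big=cv2.resize(im[y0:y0+65,x0:x0+70],None,fx=k,fy=k,interpolation=cv2.INTER_CUBIC)
def P(d,y,z): return tuple(int(round(v)) for v in (proj('scene',G+gx*d+gy*y+gz*z)-[x0,y0]+.5)*k)
for a,b in(((.017,-.075,0),(.017,.075,0)),((.017,-.075,.012),(.017,.075,.012)),((.006,-.069,.134),(.006,.069,.134)),((-.006,-.069,.134),(-.006,.069,.134)),((.006,-.069,.012),(.006,-.069,.134)),((.006,.069,.012),(.006,.069,.134))):
  cv2.line(big,P(*a),P(*b),(0,255,0),1)
piv=G+gx*.0065+gz*.118
A=tuple(int(v) for v in (proj('scene',piv)-[x0,y0]+.5)*k);B=tuple(int(v) for v in (proj('scene',piv-[0,0,.09])-[x0,y0]+.5)*k);cv2.line(big,A,B,(255,0,255),1)
cv2.imwrite('pics/q.png',big)
E
```

```text
21.45 [0.58212762 0.19635758 0.20631427] 82.54658805154102 [0.1779726  0.3771765  1.91016391] [-0.08261713  0.02852585  0.05970743] 0.34170030364331566
```

View pics/q.png

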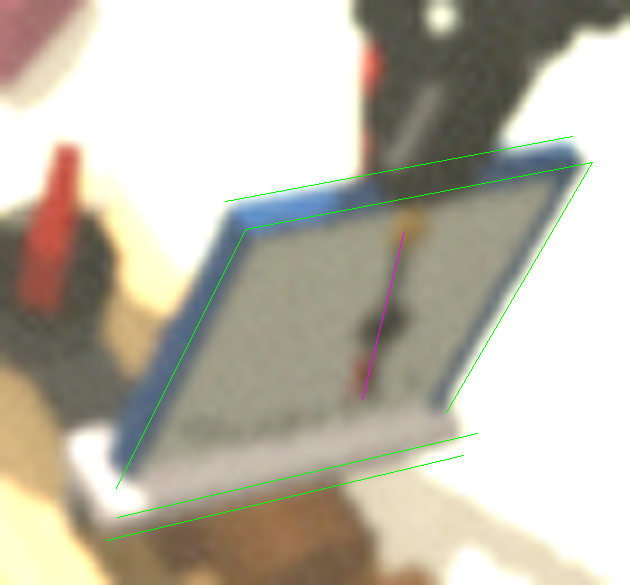

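```bash
python3 - <<'E'
from tgt import *
p,r,s=pose();G,gx,gy,gz=frame(p,r)
im=cv2.imread('pics/q_raw.png');k=20;x0,y0=330,170
big=cv2.resize(im[y0:y0+28,x0:x0+24],None,fx=k,fy=k,interpolation=cv2.INTER_CUBIC);ref=big.copy()
def P(d,y,z): return tuple(int(round(v)) for v in (proj('scene',G+gx*d+gy*y+gz*z)-[x0,y0]+.5)*k)
t=np.radians(15.4)
rad=lambda rr,w:(.003,rr*np.sin(t)+w*np.cos(t),.118-rr*np.cos(t)+w*np.sin(t))
pts=[P(*rad(.075,-.0045)),P(*rad(.095,-.0045)),P(*rad(.095,.0045)),P(*rad(.075,.0045))]
cv2.polylines(big,[np.array(pts)],True,(0,255,0),1)
piv=G+gx*.0065+gz*.118
cv2.line(big,*[tuple(int(v) for v in (proj('scene',piv-[0,0,h])-[x0,y0]+.5)*k) for h in(0,.09)],(255,0,255),1)
cv2.imwrite('pics/q2.png',cv2.resize(np.hstack([ref,big]),None,fx=.8,fy=.8))
E
python3 st.py
```

```text
21.6 [0.58210215 0.19636174 0.20631667] 82.54627362293142 [ 0.45749901 -0.08626296  3.45986949] [-0.08462428  0.00276264 -0.02145992] 0.3412128574719485
```

View pics/q2.png

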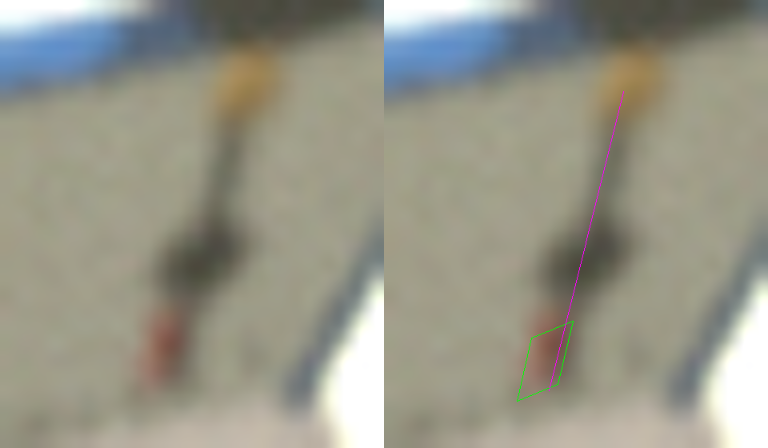

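>>> apply_moves(
  commands=[
    {"linear": [0, 0, -0.0003], "delta_rot": [0, 0, 0], "fingers": 255},
    {"linear": [0, 0, -0.0004], "delta_rot": [0, 0, 0], "fingers": 255},
    {"linear": [0, 0, -0.0004], "delta_rot": [0, 0, 0], "fingers": 255},
    {"linear": [0, 0, -0.0004], "delta_rot": [0, 0, 0], "fingers": 255},
    {"linear": [0, 0, -0.0004], "delta_rot": [0, 0, 0], "fingers": 255},
    {"linear": [0, 0, -0.0004], "delta_rot": [0, 0, 0], "fingers": 255},
    {"linear": [0, 0, -0.0004], "delta_rot": [0, 0, 0], "fingers": 255},
    {"linear": [0, 0, -0.0004], "delta_rot": [0, 0, 0], "fingers": 255},
  ],
)

```text
time: 22.4
tool_pos: [0.5818, 0.1967, 0.2063]
tool_rot: [-0.009, 0.064, 0.989, -0.132]
contact_force: [0.9, -0.5, -3.5]
gripper_width: 0.346
```

>>> apply_moves(
  commands=[
    {"linear": [0, 0, 0], "delta_rot": [0, 0, 0], "fingers": 255},
    {"linear": [0, 0, 0], "delta_rot": [0, 0, 0], "fingers": 255},
    {"linear": [0, 0, 0], "delta_rot": [0, 0, 0], "fingers": 255},
    {"linear": [0, 0, 0], "delta_rot": [0, 0, 0], "fingers": 255},
    {"linear": [0, 0, 0], "delta_rot": [0, 0, 0], "fingers": 255},
    {"linear": [0, 0, 0], "delta_rot": [0, 0, 0], "fingers": 255},
    {"linear": [0, 0, 0], "delta_rot": [0, 0, 0], "fingers": 255},
    {"linear": [0, 0, 0], "delta_rot": [0, 0, 0], "fingers": 255},
  ],
)

```text
time: 23.2
tool_pos: [0.5821, 0.1965, 0.2069]
tool_rot: [-0.008, 0.064, 0.989, -0.132]
contact_force: [-0.9, 0.2, -3.8]
gripper_width: 0.345
```

>>> apply_moves(
  commands=[
    {"linear": [0, 0, 0.0003], "delta_rot": [0, 0, 0], "fingers": 255},
    {"linear": [0, 0, 0.0005], "delta_rot": [0, 0, 0], "fingers": 255},
    {"linear": [0, 0, 0.0006], "delta_rot": [0, 0, 0], "fingers": 255},
    {"linear": [0, 0, 0.0006], "delta_rot": [0, 0, 0], "fingers": 255},
    {"linear": [0, 0, 0.0006], "delta_rot": [0, 0, 0], "fingers": 255},
    {"linear": [0, 0, 0.0006], "delta_rot": [0, 0, 0], "fingers": 255},
    {"linear": [0, 0, 0.0006], "delta_rot": [0, 0, 0], "fingers": 255},
    {"linear": [0, 0, 0.0006], "delta_rot": [0, 0, 0], "fingers": 255},
  ],
)

```text
time: 24.0
tool_pos: [0.5821, 0.1964, 0.2064]
tool_rot: [-0.008, 0.064, 0.989, -0.132]
contact_force: [0.0, 0.1, -3.7]
gripper_width: 0.345
```

>>> apply_moves(
  commands=[
    {"linear": [0, 0, 0], "delta_rot": [0, 0, 0], "fingers": 255},
    {"linear": [0, 0, 0], "delta_rot": [0, 0, 0], "fingers": 255},
    {"linear": [0, 0, 0], "delta_rot": [0, 0, 0], "fingers": 255},
    {"linear": [0, 0, 0], "delta_rot": [0, 0, 0], "fingers": 255},
    {"linear": [0, 0, 0], "delta_rot": [0, 0, 0], "fingers": 255},
    {"linear": [0, 0, 0], "delta_rot": [0, 0, 0], "fingers": 255},
    {"linear": [0, 0, 0], "delta_rot": [0, 0, 0], "fingers": 255},
    {"linear": [0, 0, 0], "delta_rot": [0, 0, 0], "fingers": 255},
  ],
)

```text
time: 24.8
tool_pos: [0.5821, 0.1964, 0.2063]
tool_rot: [-0.008, 0.064, 0.989, -0.132]
contact_force: [-0.4, 0.5, -3.9]
gripper_width: 0.344
```

>>> apply_moves(
  commands=[
    {"linear": [0, 0, 0], "delta_rot": [0, 0, 0], "fingers": 255},
    {"linear": [0, 0, 0], "delta_rot": [0, 0, 0], "fingers": 255},
    {"linear": [0, 0, 0], "delta_rot": [0, 0, 0], "fingers": 255},
    {"linear": [0, 0, 0], "delta_rot": [0, 0, 0], "fingers": 255},
    {"linear": [0, 0, 0], "delta_rot": [0, 0, 0], "fingers": 255},
    {"linear": [0, 0, 0], "delta_rot": [0, 0, 0], "fingers": 255},
    {"linear": [0, 0, 0], "delta_rot": [0, 0, 0], "fingers": 255},
    {"linear": [0, 0, 0], "delta_rot": [0, 0, 0], "fingers": 255},
  ],
)

```text
time: 25.6
tool_pos: [0.5822, 0.1964, 0.2063]
tool_rot: [-0.008, 0.064, 0.989, -0.132]
contact_force: [0.2, 0.5, -2.7]
gripper_width: 0.347
```

>>> apply_moves(
  commands=[
    {"linear": [0, 0, 0.0002], "delta_rot": [0, 0, 0], "fingers": 255},
    {"linear": [0, 0, 0.0002], "delta_rot": [0, 0, 0], "fingers": 255},
    {"linear": [0, 0, 0.0002], "delta_rot": [0, 0, 0], "fingers": 255},
    {"linear": [0, 0, 0.0002], "delta_rot": [0, 0, 0], "fingers": 255},
    {"linear": [0, 0, 0.0002], "delta_rot": [0, 0, 0], "fingers": 255},
    {"linear": [0, 0, 0.0002], "delta_rot": [0, 0, 0], "fingers": 255},
    {"linear": [0, 0, 0.0002], "delta_rot": [0, 0, 0], "fingers": 255},
    {"linear": [0, 0, 0.0002], "delta_rot": [0, 0, 0], "fingers": 255},
  ],
)

```text
time: 26.4
tool_pos: [0.5822, 0.1964, 0.2063]
tool_rot: [-0.008, 0.064, 0.989, -0.132]
contact_force: [-0.6, 1.0, -1.0]
gripper_width: 0.346
```

>>> apply_moves(
  commands=[
    {"linear": [0, 0, 0], "delta_rot": [0, 0, 0], "fingers": 255},
    {"linear": [0, 0, 0], "delta_rot": [0, 0, 0], "fingers": 255},
    {"linear": [0, 0, 0], "delta_rot": [0, 0, 0], "fingers": 255},
    {"linear": [0, 0, 0], "delta_rot": [0, 0, 0], "fingers": 255},
    {"linear": [0, 0, 0], "delta_rot": [0, 0, 0], "fingers": 255},
    {"linear": [0, 0, 0], "delta_rot": [0, 0, 0], "fingers": 255},
    {"linear": [0, 0, 0], "delta_rot": [0, 0, 0], "fingers": 255},
    {"linear": [0, 0, 0], "delta_rot": [0, 0, 0], "fingers": 255},
  ],
)

```text
time: 27.2
tool_pos: [0.5822, 0.1963, 0.2063]
tool_rot: [-0.008, 0.064, 0.989, -0.132]
contact_force: [-0.4, 1.3, -0.2]
gripper_width: 0.343
```

>>> apply_moves(
  commands=[
    {"linear": [0, 0, 0], "delta_rot": [0, 0, 0], "fingers": 255},
    {"linear": [0, 0, 0], "delta_rot": [0, 0, 0], "fingers": 255},
    {"linear": [0, 0, 0], "delta_rot": [0, 0, 0], "fingers": 255},
    {"linear": [0, 0, 0], "delta_rot": [0, 0, 0], "fingers": 255},
    {"linear": [0, 0, 0], "delta_rot": [0, 0, 0], "fingers": 255},
    {"linear": [0, 0, 0], "delta_rot": [0, 0, 0], "fingers": 255},
    {"linear": [0, 0, 0], "delta_rot": [0, 0, 0], "fingers": 255},
    {"linear": [0, 0, 0], "delta_rot": [0, 0, 0], "fingers": 255},
  ],
)

```text
time: 28.0
tool_pos: [0.5822, 0.1964, 0.2063]
tool_rot: [-0.008, 0.064, 0.989, -0.132]
contact_force: [1.0, 0.8, 2.3]
gripper_width: 0.347
```

>>> apply_moves(
  commands=[
    {"linear": [0, 0, -0.0002], "delta_rot": [0, 0, 0], "fingers": 255},
    {"linear": [0, 0, -0.0002], "delta_rot": [0, 0, 0], "fingers": 255},
    {"linear": [0, 0, -0.0002], "delta_rot": [0, 0, 0], "fingers": 255},
    {"linear": [0, 0, -0.0002], "delta_rot": [0, 0, 0], "fingers": 255},
    {"linear": [0, 0, -0.0002], "delta_rot": [0, 0, 0], "fingers": 255},
    {"linear": [0, 0, -0.0002], "delta_rot": [0, 0, 0], "fingers": 255},
    {"linear": [0, 0, -0.0002], "delta_rot": [0, 0, 0], "fingers": 255},
    {"linear": [0, 0, -0.0002], "delta_rot": [0, 0, 0], "fingers": 255},
  ],
)

```text
time: 28.8
tool_pos: [0.5821, 0.1964, 0.2063]
tool_rot: [-0.008, 0.064, 0.989, -0.132]
contact_force: [-0.2, 1.2, 1.7]
gripper_width: 0.342
```

```bash
python3 st.py; python3 - <<'E'
from tgt import *
im=eyes.grab_frame('scene')[...,::-1]
crop(np.clip(im*1.8,0,255).astype('uint8'),'z',(295,140,365,225),7)
p,r,s=pose();G,gx,gy,gz=frame(p,r);T,Rt,F0=target(15.2);print(G-F0,'tilt',np.degrees(np.arccos(gz[2])),s['contact_force'])
E
```

```text
28.8 [0.58212794 0.19635587 0.20629594] 82.54405999139318 [-0.1698503   1.20368825  1.66822074] [0.30727845 0.00102793 0.01103473] 0.34238728922452905
[-3.82694778e-04  5.63893601e-04 -7.10848366e-05] tilt 15.198039572567346 [0.25467293 0.3003489  1.49445532]
```

View pics/z.png

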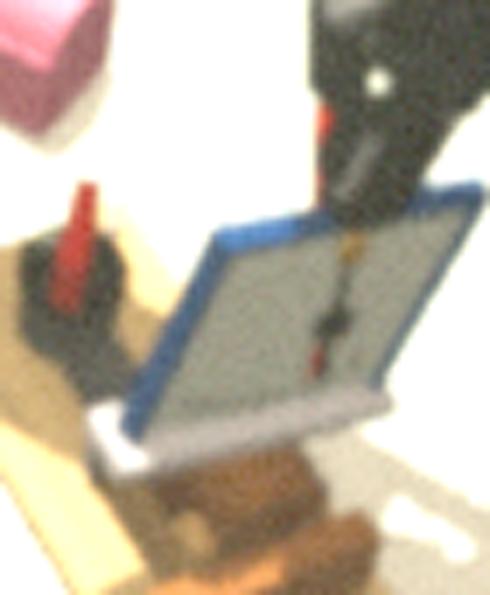

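The pointer tip, about (318,372) in this crop, lies on the red band. The tilt is steady at 15.2°, the foot rests on the crown at about 6 N, and the knob is still at its stop. I'm handing it in.

```bash
python3 -c "
from plant import job_done
print(job_done())"; python3 st.py
```

```text
the job is handed in; nothing more can be done
None
the job is handed in; nothing more can be done
```

I turned the knob to its stop and stood the gauge on the clamped stud at a 15.2° tilt with its pointer on the red mark. I handed it in at about 29 s, with the gripper still closed on the handle.

**Knob:** My first try closed the fingers above the bar without gripping it. The camera images showed the real fingertips about 27 mm short of the reported TCP, so I corrected for that. On the second try I turned the knob until the torque rose to 1.5 N m. The bar then lay at -44°, against about -45° expected at the stop. The jaw and fence faces measured 80 mm apart, so the stud is clamped.

**Gauge:** I gripped the handle across the foot's length and raised the gauge near the camera to read the mark, which came out at 15–15.6°. I lowered the gauge already tilted instead of standing it upright and then rocking it. The foot is square to the ridge within about 0.1°. I placed it so that it touches about 4 mm from its middle, a compromise between pure rolling and a centred contact.

**Last checks:**
- **Tilt:** steady at 15.2°.
- **Contact:** the foot presses with about 6 N. Holding one commanded pose, the force crept up by 1–3 N/s. I backed off slightly just before handing in, but did not then watch for further creep.
- **Pointer reading:** the last picture shows the pointer on the right-hand part of the red band, as expected from the camera's slant. One rough pixel reading of the pointer gave about 17.4° against the tool's 15.1°. The rim and band positions did not support that value, so I put it down to pixel noise.

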